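# Pack up the front foot of a polishing machine

## Task

The heavy connector polishing machine stands nose-down: lever its front up with the pry bar over the fulcrum block, gently, until you feel it come up firm against its stop, and leave it held up by the bar while you slide the orange packer fully home under the front foot. Then ease the machine down onto the packer, draw the bar clear of the machine and leave it lying. Lift the machine only with the bar, never with the gripper, do not strain or drop it, and leave the other things on the bench alone.

Things in the scene. Friction and masses are not known exactly. Their poses are not given: they have to be found in the camera images.
- mount: Fixed rear hinge brackets of the machine. Origin on the bench under the middle of its base plate; x to the machine's rear (its front faces -x), y across, z up. Hinge pin along y at x +110 mm, 35 mm up. Base plate: x -120 to 120, y -50 to 50 mm. Grey housing on it: from x -100 mm, as wide, 131 mm high, platen and arm on top to 195 mm.
- lip (a point): Middle of the lower front edge of the machine's dark base plate (12 mm thick), the edge to be levered; 44 mm above the bench at rest. Moves with the machine; axes as mount. The bar bears on it with over 80 N once the machine is firmly against its stop; more than 140 N strains the machine.
- foot (a point): Centre of the underside of the machine's only front foot: round black pad, 28 mm diameter, 10 mm high, on a thin stem, on the plate's middle line 60 mm behind the front edge. At rest on the bench; moves with the machine; axes as mount.
- polisher (a joint): Tilt of the machine (9 kg +-12 %) about its rear hinge, rad: 0 on its foot, hard stop at 0.050 (foot 8.5, lip 11.5 mm up), about 0.035 on the packer. Stiff hinge: raising takes 60 to 75 N at the lip; once up it stays with 12 to 25 N of support there, which the bar's own weight gives when let go; unsupported it sinks.
- block_top (a point): Fulcrum: top middle of a loose 0.9 kg aluminium block, 50 x 60 mm, 50 mm high, with a round steel ridge (12 mm radius) along its y axis on top. The ridge stands some 42 mm in front of the lip. Axes nearly as mount.
- bar: Straight steel pry bar, 400 x 28 x 10 mm, 0.88 kg, rear half blue. Origin at the centre of its underside; x along it to the toe, z up from its upper face. It lies over the ridge, tail on the bench, sloping 0.13 rad toe up, toe some 25 mm short of the lip and higher than it. With the toe in place and the machine at its stop it slopes about 0.1 rad toe down, less what contacts give.
- bar_grip (a point): A good place to hold the bar: on its middle line, 60 mm behind its centre, half-way through its thickness. Axes as bar.
- bar_toe (a point): Middle of the upper edge of the bar's chisel toe, 200 mm ahead of the bar's centre. It passes under the lip when the bar slopes some 0.45 rad toe down (tail raised, bar pivoting on the ridge) and is then pushed about 45 mm forward, which brings the toe some 20 mm under the plate.
- packer_seat (a point): Where the foot is to stand: top of the orange packer's flat end, 6 mm up. Plate 50 wide, 6 mm thick, x -22 to 38 mm from here, then a neck 22 wide to the lug. A cross shoulder 8 mm higher, its face at x +16 mm, meets the foot's side when fully home (foot then within 2 mm of the seat). It goes in flat on the bench from the machine's -y side, its x axis along -y of mount. 90 g.
- packer_lug (a point): Grip lug of the packer, 24 x 24 mm, top 36 mm above the bench, 115 mm from the seat along the packer's x axis; this point is 20 mm above the bench. Axes as the packer.
- bottle: Bystander: white plastic jar, 44 mm diameter, 75 mm high; origin at its underside.
- case: Bystander: open black tool case, 110 x 110 mm, 42 mm high, with a flap leaning out on its +x side to 58 mm; origin at its underside.
- adapters: Bystander: green adapter strip, 60 x 22 x 18 mm; origin at its underside.
- pliers: Bystander: pliers with yellow handles, 170 mm long, 14 mm high, lying; origin near the joint, underside.
Things that resemble listed ones, but are neither listed nor needed, are in the scene too. Of the things shaped like the part that bears packer_seat, the orange one is meant.

How it is judged:
On the way, in this order (a step that is already met when the one before it is completed fails the run):
1. the machine's front is levered up by the bar firmly against its stop (over 80 N between them) (value of joint polisher above 0.047 rad and contact force between bar and polisher above 80 N), for 0.15 s.
2. with the bar still holding the machine up, the packer lies flat with its seat under the foot (x of foot in the frame of packer_seat between -0.01 and 0.01 m and y of foot in the frame of packer_seat between -0.01 and 0.01 m and value of joint polisher above 0.04 rad and contact force between bar and polisher above 5 N and angle between packer_seat's own z axis and vertical below 0.06 rad), for 0.2 s.
At the end, for the whole second after the job is handed in: The front foot stands with its weight on the packer, its centre within 10 mm of the seat both ways; the bar is out from under the machine (toe at least 5 mm in front of the lip), not touching it, lying at rest; the packer is at rest (x of foot in the frame of packer_seat between -0.01 and 0.01 m and y of foot in the frame of packer_seat between -0.01 and 0.01 m and value of joint polisher between 0.022 and 0.044 rad and contact force between packer and polisher above 5 N and contact force between bar and polisher below 0.5 N and x of bar_toe in the frame of mount below -0.125 m and linear speed of each of bar, packer below 0.02 m/s and height (world z) of bar_grip below 0.08 m).
It fails at once if the bar strains the machine (over 140 N between them) (contact force between bar and polisher above 140 N).
It fails at once if the gripper or arm touches the machine (contact force between any of the fingers, the arm and polisher above 2 N).
It fails at once if the packer is rammed or the machine slammed on it (over 60 N) (contact force between packer and polisher above 60 N).
It fails at once if the machine is dropped (its front sinks faster than 0.15 rad/s) (velocity of joint polisher below -0.15 rad/s).
It fails at once if a bystander is moved by over 15 mm (distance of any of bottle, case, adapters, pliers from where it was at the start of the episode above 0.015 m).
It also fails if it takes over 72 s, if anything falls off the work surface, if the arm or the gripper's body presses on something with over 40 N, if the wrist force passes 120 N, or if a joint passes its speed limit or range.

## Robot

A 6-joint arm with a two-finger parallel gripper is mounted at the origin on the work surface. World frame = base frame: x ahead of the robot, y to its left, z up, the work surface at z = 0. Lengths are in m, angles in rad, forces in N, time in s.
With the tool pointing down it reaches from about 0.4 to 0.825 m from the base axis. Payload 7 kg.
Tool frame: the origin (TCP) lies midway between the tips of the shut fingers; the grasp point (between the pads) lies 19 mm behind it; z points along the fingers, x is the direction in which the jaws open and shut, and the axes are right-handed (so a half turn about z gives the same grasp; the last joint's range is limited). The gripper opens to 88 mm and grips with 3 to 60 N. Pads are 19 mm wide; open, the fingers measure 130 mm over their backs; the gripper's body (78 mm by 193 mm) begins 47 mm behind the grasp point.
Start: joints at [-0.871, 0.359, 0.012, 0, -1.224, -0.288], TCP at [0.27, -0.619, 0.191] pointing down, gripper open.
Joint ranges: [-3.07, 3.07], [-1.43, 2.12], [-1.02, 1.25], [-3.03, 1.67], [-3.05, -0], [-3.03, 3.03]. Speed limits (rad/s): [2.39, 2.39, 3.01, 3.14, 3.14, 3.14].

## Interface

Orientations are given as [roll, pitch, yaw] about the fixed x, y, z axes, in that order (R = Rz(yaw) Ry(pitch) Rx(roll)).
In Python, from rig import ctrl gives the robot as it stands.
- The arm moves only by the shell command python3 -m inch 'ROWS'. ROWS is JSON, a list of rows, each a list of 3 entries, a list of its own where there are three numbers: the finger opening in mm, from 0 to 87.6, then the shift along the tool's x, y, z in units of 40 mm (1.0 is 40 mm), then the turn about the tool's z in units of 5 degrees (1.0 is 5 degrees). In form: [[jaw, [x, y, z], twist], ...]. A call has 1 to 20 rows; each row is the pose to reach, as a shift and turn from the pose commanded when the call began, along the tool's axes at that moment; what a row does not reach only later rows make up. A row lasts 1/12 s, in which the tool goes at most 41.7 mm and 7.16 degrees, less where a joint would pass 70% of its speed; a pose out of reach is approached as far as the arm can. A call with a gripper value outside its range is refused whole. The fingers move at their own pace and stop on an object; the grip force is fixed at half the most. Time passes only in rows, so rows that repeat a pose let the fingers close. It gives the time, the measured TCP pose, the force and the opening at its end, in the units of the state.
- ctrl.read_state(): the state, without advancing time (a new reading comes with each control period).
- ctrl.get_image(name): name is "scene" or "top" or "wrist"; returns a dict with "image" (384x512x3 uint8, blue, green, red), "fx", "fy", "cx", "cy" (pixels), "extrinsics" (4x4, takes a point from world to camera coordinates); the wrist camera has in their place "T_tool_cam" (4x4, takes a point from camera to tool coordinates, whose origin is the TCP and whose axes are the tool frame's). Camera axes: x right, y up, looking along -z (the intrinsics and any distortion apply to the point x, -y, -z); pixel columns grow to the right and rows downward; lengths in m; the calibration is good to about 2 mm. A picture is of the moment at which its call begins: read the wrist's pose just before it. There is no depth.
- ctrl.finish_job(): hands the job in, once; it reports no verdict.
The state is a dict: "clock": time; "joint_pos": joint angles; "joint_velocities": joint speeds; "joint_efforts": joint torques, N m; "tcp_pos": TCP position; "ee_rot": TCP orientation; "ft_force": force on the tool from outside, world axes, zero at the start; "moment": the same for the moment, N m; "width": finger opening in m.
Only numpy, scipy, OpenCV 4.12 (cv2) and the standard library are available. Lean on these libraries where they do the work, as an engineer would, in place of code of your own. Each camera call takes 0.05 s, during which the arm holds its last target.

## Working session

There is one attempt and no reset: what is moved stays moved. The work goes in short steps, Python scripts to look and compute and a shell command to move; the robot and the scene stay as the last step left them, time stands still between calls to the robot, and variables do not carry over. Pictures are saved under pics/ and viewed, and the job is handed in when it is done.

```bash
ls; mkdir -p pics; python3 - <<'E'
from rig import ctrl
import cv2,json
s=ctrl.read_state(); print(s)
for n in("scene","top","wrist"):
    d=ctrl.get_image(n); cv2.imwrite(f"pics/{n}0.png",d["image"]); print(n,{k:(v.tolist() if hasattr(v,'tolist') else v) for k,v in d.items() if k!="image"})
E
```

```text
pics
{'clock': 0.0, 'joint_pos': array([-8.70893819e-01,  3.59407770e-01,  1.10692177e-02, -3.62491057e-04,
       -1.22413491e+00, -2.88076259e-01]), 'joint_velocities': array([-0.00178865, -0.00148439,  0.00044473, -0.0012494 ,  0.00037124,
       -0.0004412 ]), 'joint_efforts': array([-1.62929398e-03, -5.82717812e+01,  2.93046552e+01,  6.99687481e+00,
        6.84214581e-03, -1.89465595e-04]), 'tcp_pos': array([ 0.26992432, -0.61807009,  0.19051154]), 'ee_rot': array([-3.14144284e+00, -1.70484242e-03,  1.98249900e+00]), 'ft_force': array([-0.11755077, -0.34037151, -0.30013948]), 'moment': array([-0.06889304, -0.06230262, -0.02708461]), 'width': 0.087901375664815}
scene {'fx': 368.2857235345967, 'fy': 368.2857235345967, 'cx': 258.9451447823003, 'cy': 193.50158541650205, 'extrinsics': [[0.662563718398842, 0.7488875477250425, 0.013295109020685147, -0.36553898785934524], [-0.4142781540483383, 0.35162104242630726, 0.8394857078005191, 0.1878608605816423], [0.6240055529719274, -0.5617206453259566, 0.5432190961985686, -1.3572704280291565], [0.0, 0.0, 0.0, 1.0]]}
top {'fx': 351.4477791072678, 'fy': 351.4477791072678, 'cx': 255.24019637388605, 'cy': 184.6157106736456, 'extrinsics': [[0.029420105627161, -0.9995621017211419, -0.0031720951594599875, -0.018836579338240338], [0.995795358538165, 0.029033517157977598, 0.08688301787624869, -0.5915085071266901], [-0.08675287487301975, -0.0057148651997574, 0.996213470606082, -0.9424570074755917], [0.0, 0.0, 0.0, 1.0]]}
wrist {'fx': 329.46772922540146, 'fy': 329.46772922540146, 'cx': 258.5857347350771, 'cy': 192.40268346642674, 'T_tool_cam': [[0.9999994871918979, -0.0009690224529060607, -0.00029429819540029265, 0.0008181665784607883], [-0.0010127003673488272, -0.9547122387400019, -0.297529016463975, -0.0798518423250333], [7.342208356924761e-06, 0.2975291619245752, -0.9547127304852242, -0.19289302824338464], [0.0, 0.0, 0.0, 1.0]]}
```

View pics/scene0.png

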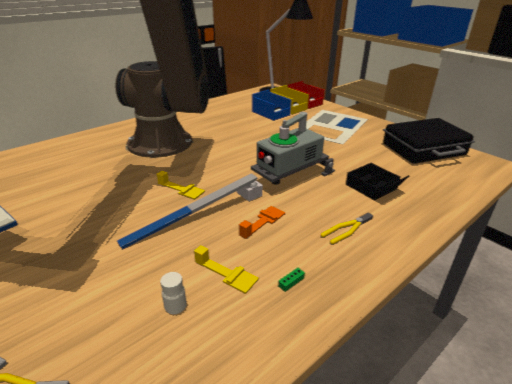

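View pics/top0.png

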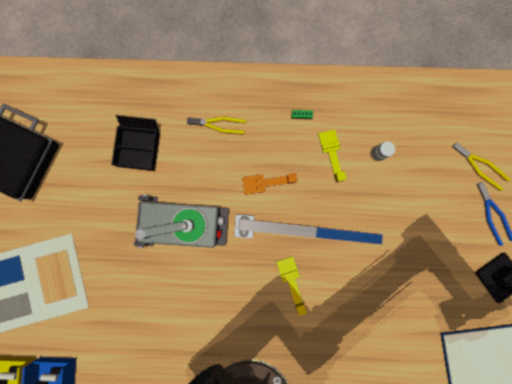

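View pics/wrist0.png

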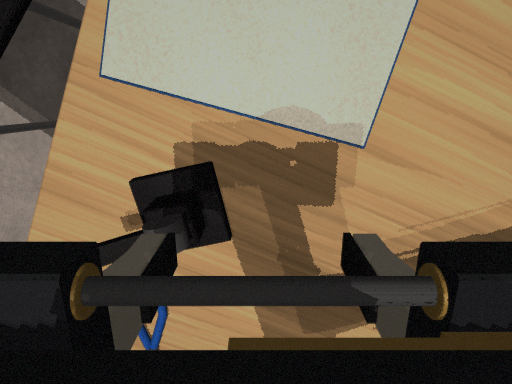

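The scene view shows the machine at about (292,152), the bar from (120,243) to (255,180), and the orange packer at about (262,222). In the top view the machine is at (185,225), its front facing right. The bar runs from (235,225) to (382,240), and the orange packer from (243,185) to (297,178), lug on the right.

Next I'll measure these.

```bash
cat > h.py <<'E'
import numpy as np, cv2
from rig import ctrl
def cam(n,st=None):
    d=ctrl.get_image(n)
    if n=="wrist":
        from scipy.spatial.transform import Rotation as R
        T=np.eye(4);T[:3,:3]=R.from_euler('xyz',st["ee_rot"]).as_matrix();T[:3,3]=st["tcp_pos"]
        d["extrinsics"]=np.linalg.inv(T@np.array(d["T_tool_cam"]))
    else: d["extrinsics"]=np.array(d["extrinsics"])
    return d
def ray(d,u,v):
    E=d["extrinsics"];r=np.array([(u-d["cx"])/d["fx"],-(v-d["cy"])/d["fy"],-1.])
    return -E[:3,:3].T@E[:3,3],E[:3,:3].T@r
def plane(d,u,v,z):
    o,r=ray(d,u,v);return o+r*(z-o[2])/r[2]
def proj(d,p):
    q=d["extrinsics"][:3,:3]@np.array(p)+d["extrinsics"][:3,3]
    return d["cx"]+d["fx"]*q[0]/-q[2], d["cy"]+d["fy"]*q[1]/q[2]
def tri(L):
    A=np.zeros((3,3));b=np.zeros(3)
    for d,u,v in L:
        o,r=ray(d,u,v);r/=np.linalg.norm(r);P=np.eye(3)-np.outer(r,r);A+=P;b+=P@o
    return np.linalg.solve(A,b)
def crop(d,x0,y0,x1,y1,f,name):
    cv2.imwrite("pics/"+name,cv2.resize(d["image"][y0:y1,x0:x1],None,fx=f,fy=f,interpolation=cv2.INTER_CUBIC))
def st(): 
    s=ctrl.read_state();return s
def show(s=None):
    s=s or ctrl.read_state()
    print("t",round(s["clock"],2),"tcp",np.round(s["tcp_pos"],4),"rot",np.round(s["ee_rot"],3),"F",np.round(s["ft_force"],1),"w",round(s["width"]*1000,1),"q",np.round(s["joint_pos"],2))
E
python3 - <<'E'
from h import *
t=cam("top");s=cam("scene")
crop(t,125,165,295,275,4.7,"top1.png");crop(s,230,100,350,250,4,"sc1.png")
hsv=cv2.cvtColor(t["image"],cv2.COLOR_BGR2HSV)
m=cv2.inRange(hsv,(5,200,120),(15,255,255));m[:,:230]=0;m[:,310:]=0;m[:160]=0;m[205:]=0
v,u=np.nonzero(m);print("orange",u.min(),u.max(),v.min(),v.max(),len(u))
m=cv2.inRange(hsv,(100,120,50),(125,255,255));m[:,:300]=0;m[:,400:]=0;m[:215]=0;m[255:]=0
c=max(cv2.findContours(m,0,1)[0],key=cv2.contourArea);print(cv2.minAreaRect(c))
for p in cv2.boxPoints(cv2.minAreaRect(c)): print(p,plane(t,*p,.02))
E
```

```text
orange 243 295 174 193 181
((348.783447265625, 235.48544311523438), (64.38167572021484, 8.42275619506836), 6.225829124450684)
[316.32574 236.18097] [ 0.45568676 -0.17261539  0.02      ]
[317.2392  227.80789] [ 0.47850134 -0.17479005  0.02      ]
[381.24115 234.78992] [ 0.46470774 -0.3498644   0.02      ]
[380.3277 243.163 ] [ 0.44197321 -0.34733795  0.02      ]
```

View pics/top1.png

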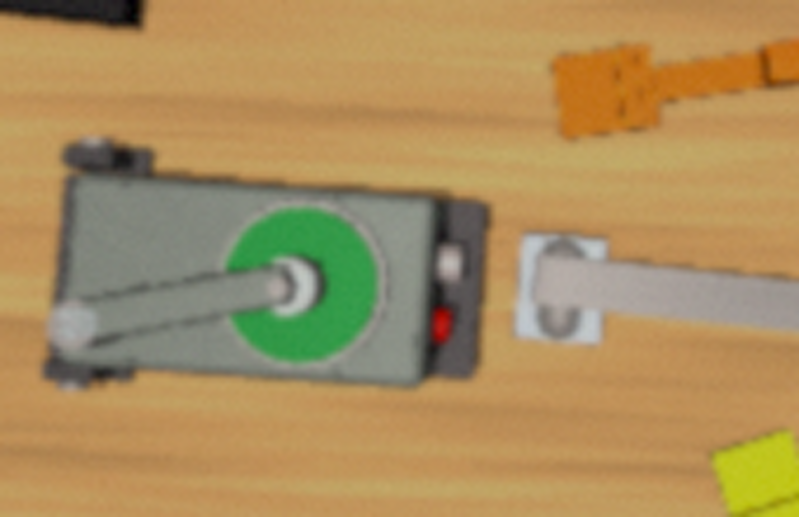

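View pics/sc1.png

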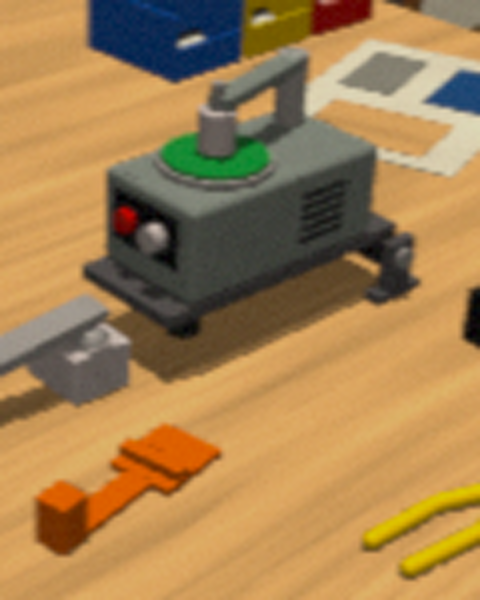

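```bash
python3 - <<'E'
from h import *
t=cam("top");s=cam("scene")
def c(x,y): return 125+x/4.7-.4,165+y/4.7-.4
def sc(x,y): return 230+x/4-.4,100+y/4-.4
A=plane(t,*c(488,203),.056);B=plane(t,*c(472,377),.056)
print("front top corners",A,B,np.linalg.norm(A-B))
C=plane(t,*c(437,198),.131+.012);D=plane(t,*c(418,385),.143);E_=plane(t,*c(72,175),.10)
print("housing",C,D)
f=(A-B)/np.linalg.norm(A-B); ang=np.arctan2(f[1],f[0]); print("-y_mount dir angle",np.degrees(ang))
lip=(A+B)/2; xm=np.array([-f[1],f[0],0]);  print("lip",lip,"xm",xm)
foot=lip+xm*.06; print("foot",foot,"mount",lip+xm*.12)
print("foot scene proj",proj(s,[foot[0],foot[1],0]),"seen",sc(180,335), plane(s,*sc(182,332),0.0))
print("lip scene tri corners", plane(s,*sc(85,268),.056),plane(s,*sc(165,315),.056))
# bar: toe top corners, blue/grey
T1=plane(t,*c(535,262),.062);T2=plane(t,*c(537,303),.062);print("toe",T1,T2)
bc=[(317.2392+316.326)/2,(236.18+227.8)/2]; print("mid",plane(t,*bc,.036)); tail=[380.8,239]; print("tail",plane(t,*tail,.010))
for n,p in dict(nw=(563,238),ne=(606,240),se=(600,345),sw=(517,338),rc=(563,240),rc2=(557,335)).items(): print(n,plane(t,*c(*p),.04))
for n,p in dict(a=(557,60),b=(648,45),cc=(660,125),d=(568,137)).items(): print(n,plane(t,*c(*p),.006))
hsv=cv2.cvtColor(t["image"],cv2.COLOR_BGR2HSV)
crop(t,235,165,305,205,10,"top2.png")
E
```

```text
front top corners [0.52538752 0.06761893 0.056     ] [0.42801835 0.07306702 0.056     ] 0.09752146112741328
housing [0.52553857 0.08687672 0.143     ] [0.4306253  0.09284613 0.143     ]
-y_mount dir angle -3.2025265652596953
lip [0.47670294 0.07034298 0.056     ] xm [0.05586553 0.9984383  0.        ]
foot [0.48005487 0.13024928 0.056     ] mount [0.4834068  0.19015557 0.056     ]
foot scene proj (np.float64(275.2511325471243), np.float64(182.17402235989837)) seen (274.6, 183.35) [0.48158421 0.12815161 0.        ]
lip scene tri corners [0.43397091 0.07100107 0.056     ] [0.52270961 0.06953727 0.056     ]
toe [0.49313796 0.03967459 0.062     ] [0.47042019 0.03779461 0.062     ]
mid [ 0.46776596 -0.17095339  0.036     ]
tail [ 0.4527042  -0.35216316  0.01      ]
nw [0.5069419 0.0251976 0.04     ]
ne [0.50652573 0.00052826 0.04      ]
se [0.44684286 0.00216752 0.04      ]
sw [0.44939329 0.04959506 0.04      ]
rc [0.50580063 0.02516094 0.04      ]
rc2 [0.45176326 0.02684897 0.04      ]
a [0.61301515 0.03335681 0.006     ]
b [ 0.62364207 -0.02089904  0.006     ]
cc [ 0.57579602 -0.02938897  0.006     ]
d [0.5670181  0.02529582 0.006     ]
```

View pics/top2.png

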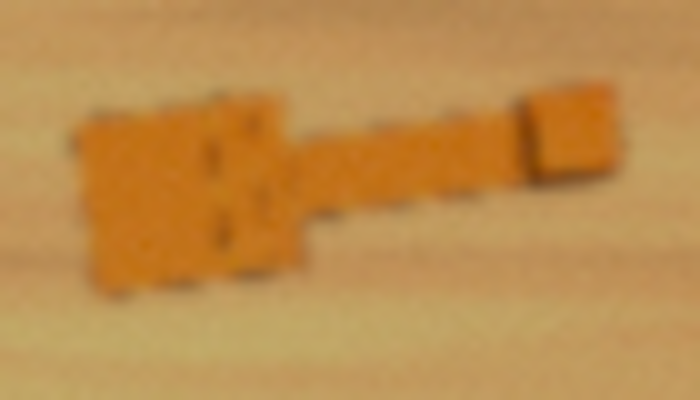

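The orange packer's flat end is on the left and its lug on the right, pointing about -81° in world yaw. The bar and mount axes agree to within about 1°. Next step is to hover over the grip point.

```bash
cat >> h.py <<'E'
def go(x,y,z,yawdeg=None):
    from scipy.spatial.transform import Rotation as R
    s=ctrl.read_state();M=R.from_euler('xyz',s["ee_rot"]).as_matrix()
    d=M.T@(np.array([x,y,z])-s["tcp_pos"])/.04
    tw=0
    if yawdeg is not None:
        tw=-((yawdeg-np.degrees(s["ee_rot"][2])+180)%360-180)/5
    print("shift",np.round(d,3),"twist",round(tw,2)); show(s)
E
python3 -c "
from h import *
go(.463,-.218,.13,175.7)"
```

```text
shift [7.244 8.426 1.533] twist -12.42
t 0.35 tcp [ 0.2701 -0.6185  0.1912] rot [-3.142 -0.     1.983] F [-0.2  0.4  0.7] w 87.9 q [-0.87  0.36  0.01 -0.   -1.22 -0.29]
```

```bash
python3 -m inch '[[60,[7.24,8.43,1.53],-12.4],[60,[7.24,8.43,1.53],-12.4],[60,[7.24,8.43,1.53],-12.4],[60,[7.24,8.43,1.53],-12.4],[60,[7.24,8.43,1.53],-12.4],[60,[7.24,8.43,1.53],-12.4],[60,[7.24,8.43,1.53],-12.4],[60,[7.24,8.43,1.53],-12.4],[60,[7.24,8.43,1.53],-12.4],[60,[7.24,8.43,1.53],-12.4],[60,[7.24,8.43,1.53],-12.4],[60,[7.24,8.43,1.53],-12.4],[60,[7.24,8.43,1.53],-12.4],[60,[7.24,8.43,1.53],-12.4]]'
python3 - <<'E'
from h import *
s=st();show(s)
d=cam("wrist",s);cv2.imwrite("pics/w1.png",d["image"])
print(proj(d,[.4628,-.216,.028]),proj(d,[.467,-.157,.036]))
E
```

```text
clock: 1.52
tcp_pos: [0.4633, -0.2181, 0.1304]
ee_rot: [-3.141, -0.0, 3.066]
ft_force: [0.3, -0.1, -0.8]
width: 0.06
t 1.52 tcp [ 0.4633 -0.2181  0.1304] rot [-3.141 -0.     3.066] F [ 0.3 -0.1 -0.8] w 60.0 q [-0.06  0.14 -0.43  0.   -1.   -0.02]
(np.float64(259.68912823794443), np.float64(181.84412723782688)) (np.float64(259.88496912351184), np.float64(243.51400030234086))
```

View pics/w1.png

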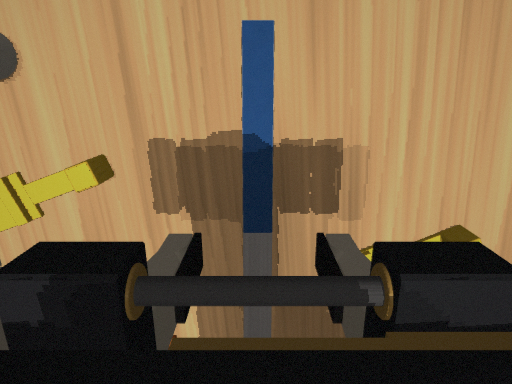

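```bash
python3 - <<'E'
from h import *
s=st();d=cam("wrist",s)
for v,z in((20,.010),(232,.036)): print([plane(d,258.5+o,v,z).round(4) for o in(-15.5,0,15.5)])
print(plane(d,260,330,.05))
go(.462,-.2205,.0045,175.7)
E
```

```text
[array([ 0.4664, -0.356 ,  0.01  ]), array([ 0.4532, -0.355 ,  0.01  ]), array([ 0.4399, -0.354 ,  0.01  ])]
[array([ 0.482 , -0.1707,  0.036 ]), array([ 0.4673, -0.1696,  0.036 ]), array([ 0.4526, -0.1685,  0.036 ])]
[ 0.47341729 -0.06958891  0.05      ]
shift [ 0.021 -0.04   3.148] twist -0.03
t 1.62 tcp [ 0.463  -0.219   0.1304] rot [-3.142  0.     3.064] F [-0.1 -0.  -0. ] w 59.8 q [-0.06  0.14 -0.43  0.   -1.   -0.02]
```

```bash
python3 -m inch '[[60,[0,-0.03,2.5],0],[60,[0,-0.03,2.9],0],[60,[0,-0.03,3.1],0],[20,[0,-0.03,3.1],0],[20,[0,-0.03,3.1],0],[20,[0,-0.03,3.1],0],[20,[0,-0.03,3.1],0],[20,[0,-0.03,3.1],0],[20,[0,-0.03,3.1],0],[20,[0,-0.03,3.1],0]]'; python3 -c "
from h import *
show()"
```

```text
clock: 2.45
tcp_pos: [0.464, -0.2195, 0.0076]
ee_rot: [-3.142, 0.003, 3.065]
ft_force: [0.9, 0.1, 0.0]
width: 0.0216
t 2.45 tcp [ 0.464  -0.2195  0.0076] rot [-3.142e+00  3.000e-03  3.065e+00] F [0.9 0.1 0. ] w 21.6 q [-0.06  0.3  -0.57  0.   -0.7  -0.02]
```

```bash
python3 - <<'E'
from h import *
s=st();d=cam("wrist",s);cv2.imwrite("pics/w2.png",d["image"]);d=cam("scene");crop(d,60,120,300,270,3,"s2.png");show()
E
```

```text
t 2.55 tcp [ 0.4636 -0.2194  0.007 ] rot [3.142e+00 1.000e-03 3.065e+00] F [-0.5  0.  -0.3] w 20.3 q [-0.06  0.3  -0.57  0.   -0.7  -0.02]
```

View pics/w2.png

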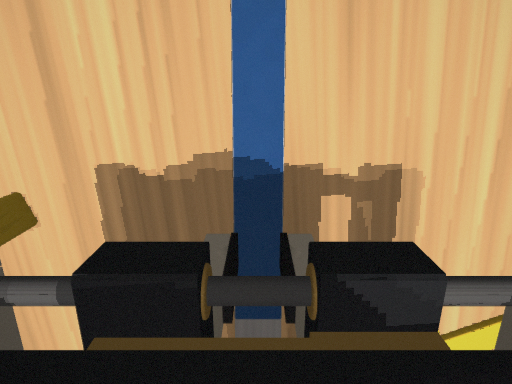

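View pics/s2.png

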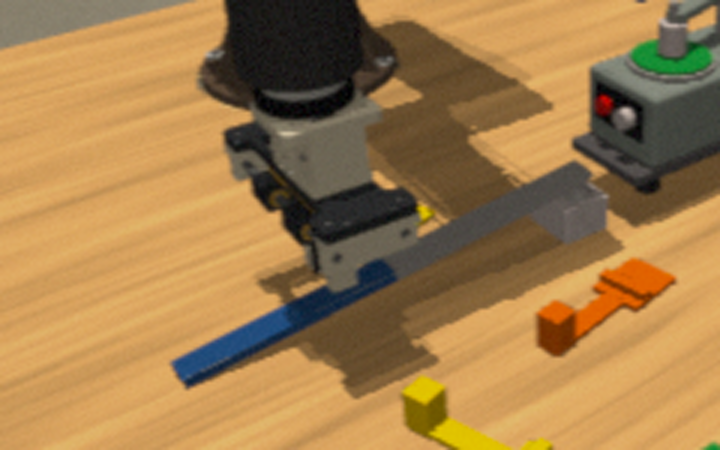

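```bash
python3 -m inch '[[0,[0,0,0],0],[0,[0,0,0],0],[0,[0,0,0],0],[0,[0,0,0],0],[0,[0,0,0.05],0]]'; python3 -c "
from h import *
show()"
```

```text
clock: 2.97
tcp_pos: [0.4634, -0.2194, 0.0044]
ee_rot: [-3.142, 0.0, 3.065]
ft_force: [0.2, -0.3, 0.3]
width: 0.0007
t 2.97 tcp [ 0.4634 -0.2194  0.0044] rot [-3.142  0.     3.065] F [ 0.2 -0.3  0.3] w 0.7 q [-0.06  0.3  -0.57  0.   -0.7  -0.02]
```

```bash
python3 - <<'E'
from h import *
s=st();d=cam("wrist",s);cv2.imwrite("pics/w3.png",d["image"]);d=cam("scene");crop(d,60,120,300,270,3,"s3.png");show()
E
```

```text
t 3.07 tcp [ 0.4629 -0.2193  0.0039] rot [ 3.142e+00 -1.000e-03  3.065e+00] F [-0.3  0.1 -0.2] w 0.4 q [-0.06  0.3  -0.58 -0.   -0.7  -0.02]
```

View pics/w3.png

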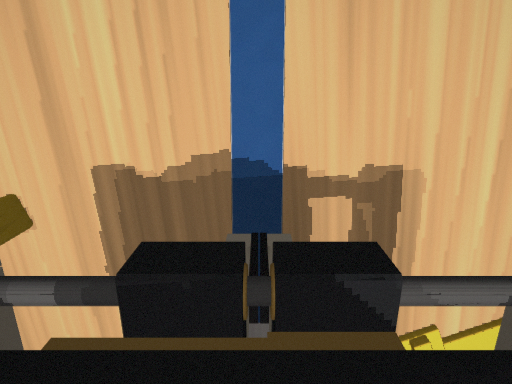

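View pics/s3.png

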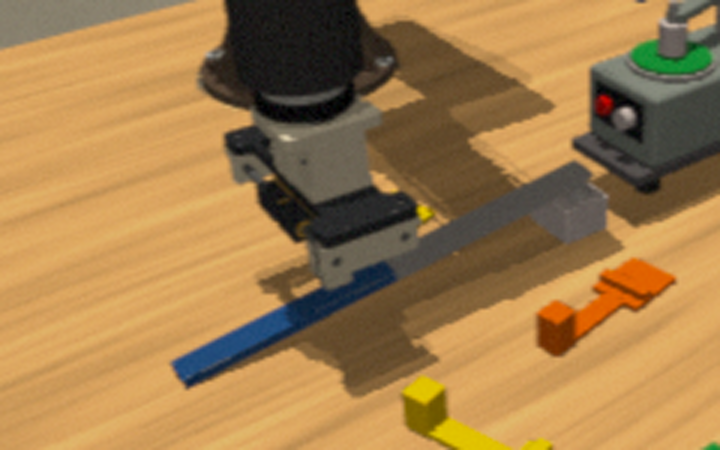

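```bash
python3 - <<'E'
from h import *
s=st();d=cam("scene")
for z in(0,.004,.023,.03,.07): 
  u,v=proj(d,[.463,-.2193,z]);print(z,(u,v),((u-60)*3,(v-120)*3))
w=cam("wrist",s); print("tcp in wrist",proj(w,s["tcp_pos"]))
for p in ([.453,-.355,.01],[.4818,.0387,.062],[.467,-.158,.036]):
  u,v=proj(d,p);print(((u-60)*3,(v-120)*3))
crop(d,140,170,220,230,9,"s4.png")
E
```

```text
0 (np.float64(172.05200868907525), np.float64(225.08678044087532)) (np.float64(336.15602606722575), np.float64(315.26034132262595))
0.004 (np.float64(171.87255707615174), np.float64(223.84812232826155)) (np.float64(335.6176712284552), np.float64(311.5443669847847))
0.023 (np.float64(171.0087433159302), np.float64(217.88567983775044)) (np.float64(333.02622994779057), np.float64(293.65703951325133))
0.03 (np.float64(170.68565713521005), np.float64(215.65558944010664)) (np.float64(332.0569714056302), np.float64(286.96676832031994))
0.07 (np.float64(168.78748951732192), np.float64(202.55355775204282)) (np.float64(326.3624685519658), np.float64(247.66067325612846))
tcp in wrist (np.float64(259.11593489817284), np.float64(221.92624743676708))
(np.float64(176.21017947022014), np.float64(368.16292390483295))
(np.float64(579.3749436914641), np.float64(163.48162265197317))
(np.float64(396.1058176834048), np.float64(256.20634759265613))
```

View pics/s4.png

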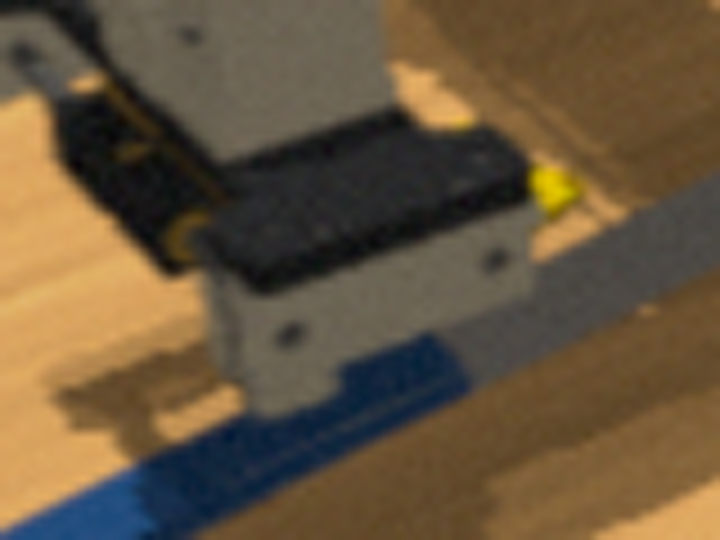

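```bash
python3 - <<'E'
from h import *
d=cam("scene")
for x in(.463,.473,.484):
 for z in(0,.004,.03,.05): 
  u,v=proj(d,[x,-.2193,z]);print(x,z,((u-140)*9,(v-170)*9))
t=cam("top");crop(t,260,190,400,290,5.5,"t4.png")
E
python3 -m inch '[[0,[0,0,-0.3],0],[0,[0,0,-0.7],0],[0,[0,0,-1.0],0],[0,[0,0,-1.0],0]]'; python3 - <<'E'
from h import *
show();d=cam("scene");crop(d,60,120,300,270,3,"s5.png")
E
```

```text
0.463 0 (np.float64(288.46807820167726), np.float64(495.78102396787784))
0.463 0.004 (np.float64(286.8530136853656), np.float64(484.63310095435395))
0.463 0.03 (np.float64(276.1709142168904), np.float64(410.9003049609597))
0.463 0.05 (np.float64(267.73024916724216), np.float64(352.63892703698735))
0.473 0 (np.float64(306.6602521315392), np.float64(512.2949050345111))
0.473 0.004 (np.float64(305.0766271821396), np.float64(501.1110271091709))
0.473 0.03 (np.float64(294.6012488130866), np.float64(427.13179803372486))
0.473 0.05 (np.float64(286.32242727097173), np.float64(368.6650950888264))
0.484 0 (np.float64(326.95298779279926), np.float64(530.715563528579))
0.484 0.004 (np.float64(325.40509113569334), np.float64(519.4921746201633))
0.484 0.03 (np.float64(315.1647165974929), np.float64(445.2419296296812))
0.484 0.05 (np.float64(307.0699839359236), np.float64(386.5491659019638))
clock: 3.6
tcp_pos: [0.4649, -0.2197, 0.0466]
ee_rot: [-3.141, 0.004, 3.065]
ft_force: [0.2, -0.7, 0.5]
width: 0.0004
t 3.6 tcp [ 0.4649 -0.2197  0.0466] rot [-3.141  0.004  3.065] F [ 0.2 -0.7  0.5] w 0.4 q [-0.06  0.24 -0.53  0.   -0.79 -0.02]
```

View pics/t4.png

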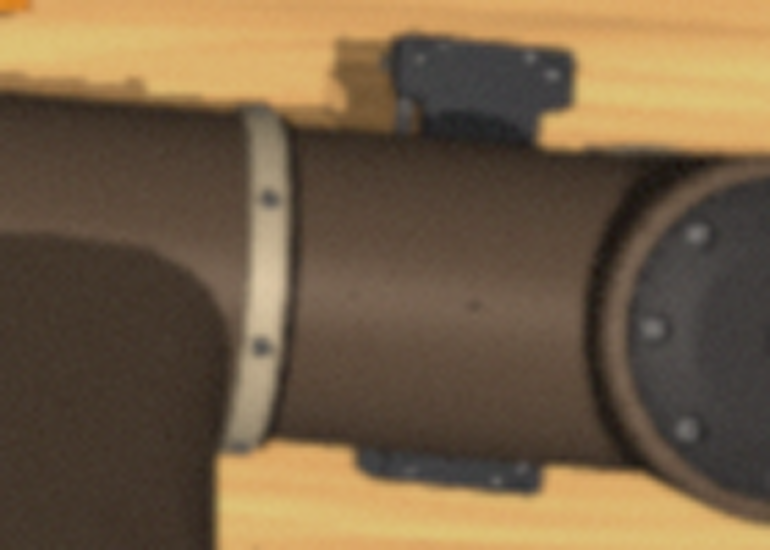

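View pics/s5.png

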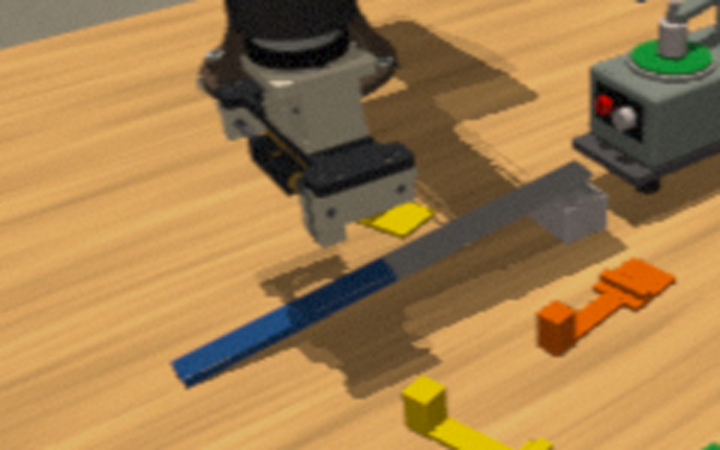

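```bash
python3 - <<'E'
from h import *
s=st();w=cam("wrist",s);cv2.imwrite("pics/w6.png",w["image"]);d=cam("scene")
from scipy.spatial.transform import Rotation as R
M=R.from_euler('xyz',s["ee_rot"]).as_matrix()
for z in(0,-.01,-.019,-.03,-.04):
  for y in(-.0095,.0095):
    p=s["tcp_pos"]+M@[0,y,z];u,v=proj(d,p);print(z,y,np.round(proj(w,p),1),"scene3",np.round([(u-60)*3,(v-120)*3],1))
E
```

```text
0 -0.0095 [259.1 207.8] scene3 [319.8 276.7]
0 0.0095 [259.1 235.7] scene3 [340.9 268.9]
-0.01 -0.0095 [259.2 213.5] scene3 [318.3 266.8]
-0.01 0.0095 [259.1 242.6] scene3 [339.5 259.1]
-0.019 -0.0095 [259.2 219.2] scene3 [317.  257.9]
-0.019 0.0095 [259.1 249.5] scene3 [338.3 250.1]
-0.03 -0.0095 [259.2 226.9] scene3 [315.3 246.7]
-0.03 0.0095 [259.1 258.7] scene3 [336.7 239.1]
-0.04 -0.0095 [259.2 234.7] scene3 [313.7 236.5]
-0.04 0.0095 [259.2 268. ] scene3 [335.3 228.9]
```

View pics/w6.png

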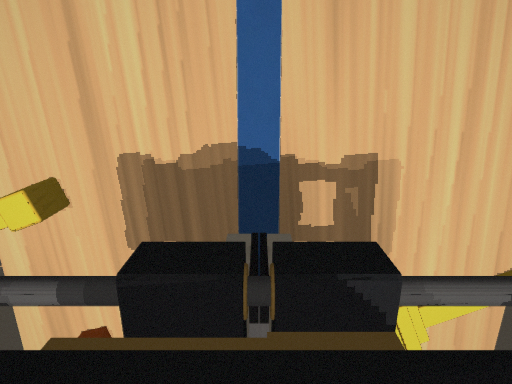

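```bash
python3 - <<'E'
from h import *
s=st();d=cam("scene");crop(d,140,150,220,210,9,"s6.png")
for x in(0,.01,.021):
 for z in(.0,.01,.02,.03,.04):
  print(x,z,[tuple(np.round(((lambda p:((p[0]-140)*9,(p[1]-150)*9))(proj(d,s["tcp_pos"]+np.array([x,y,z])))))) for y in(-.0095,.0095)])
E
```

```text
0 0.0 [(np.float64(240.0), np.float64(563.0)), (np.float64(300.0), np.float64(537.0))]
0 0.01 [(np.float64(235.0), np.float64(534.0)), (np.float64(296.0), np.float64(508.0))]
0 0.02 [(np.float64(231.0), np.float64(504.0)), (np.float64(292.0), np.float64(478.0))]
0 0.03 [(np.float64(226.0), np.float64(473.0)), (np.float64(288.0), np.float64(448.0))]
0 0.04 [(np.float64(221.0), np.float64(443.0)), (np.float64(284.0), np.float64(418.0))]
0.01 0.0 [(np.float64(258.0), np.float64(579.0)), (np.float64(319.0), np.float64(553.0))]
0.01 0.01 [(np.float64(254.0), np.float64(550.0)), (np.float64(315.0), np.float64(524.0))]
0.01 0.02 [(np.float64(249.0), np.float64(520.0)), (np.float64(311.0), np.float64(494.0))]
0.01 0.03 [(np.float64(245.0), np.float64(489.0)), (np.float64(307.0), np.float64(464.0))]
0.01 0.04 [(np.float64(240.0), np.float64(459.0)), (np.float64(303.0), np.float64(433.0))]
0.021 0.0 [(np.float64(279.0), np.float64(598.0)), (np.float64(340.0), np.float64(571.0))]
0.021 0.01 [(np.float64(274.0), np.float64(568.0)), (np.float64(336.0), np.float64(541.0))]
0.021 0.02 [(np.float64(270.0), np.float64(538.0)), (np.float64(332.0), np.float64(511.0))]
0.021 0.03 [(np.float64(266.0), np.float64(507.0)), (np.float64(328.0), np.float64(481.0))]
0.021 0.04 [(np.float64(261.0), np.float64(476.0)), (np.float64(324.0), np.float64(451.0))]
```

View pics/s6.png

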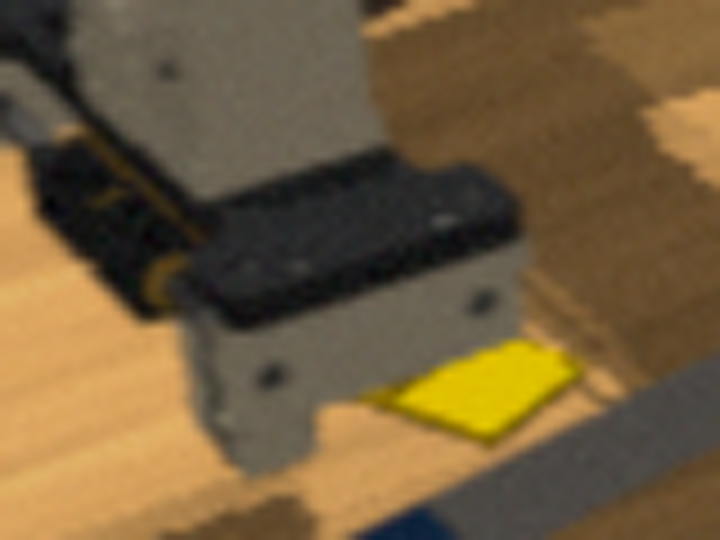

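The scene and wrist views both put the real fingertips about 35 mm behind the reported TCP, so the fingers closed on air just above the bar. I'll open and go lower, watching the force.

```bash
python3 -m inch '[[55,[0,0.02,0],0],[55,[0,0.02,0],0],[55,[0,0.02,0],0],[55,[0,0.02,0.5],0],[55,[0,0.02,1.0],0],[55,[0,0.02,1.15],0],[55,[0,0.02,1.3],0]]'
python3 -m inch '[[55,[0,0,0.12],0],[55,[0,0,0.12],0]]'
python3 -m inch '[[55,[0,0,0.12],0],[55,[0,0,0.12],0]]'
python3 - <<'E'
from h import *
show();d=cam("scene");crop(d,60,120,300,270,3,"s7.png")
E
```

```text
clock: 4.38
tcp_pos: [0.4625, -0.2186, -0.0087]
ee_rot: [-3.141, -0.002, 3.065]
ft_force: [0.1, 0.3, 0.2]
width: 0.0415
clock: 4.55
tcp_pos: [0.463, -0.2186, -0.013]
ee_rot: [-3.142, -0.001, 3.065]
ft_force: [-0.7, -0.1, 0.1]
width: 0.0527
clock: 4.72
tcp_pos: [0.4633, -0.2186, -0.0174]
ee_rot: [3.142, 0.0, 3.065]
ft_force: [0.1, 0.4, -0.3]
width: 0.0549
t 4.72 tcp [ 0.4633 -0.2186 -0.0174] rot [3.142 0.    3.065] F [ 0.1  0.4 -0.3] w 54.9 q [-0.06  0.33 -0.59 -0.   -0.64 -0.02]
```

View pics/s7.png

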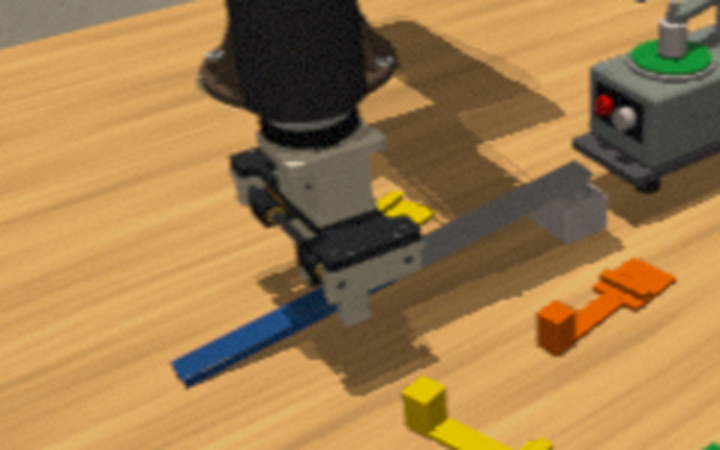

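```bash
python3 -m inch '[[55,[0,0,0.12],0],[55,[0,0,0.2],0],[55,[0,0,0.2],0]]'
python3 -m inch '[[0,[0,0,0.08],0],[0,[0,0,0.08],0],[0,[0,0,0.08],0],[0,[0,0,0.08],0],[0,[0,0,0.08],0],[0,[0,0,0.08],0],[0,[0,0,0.08],0]]'
python3 - <<'E'
from h import *
show();d=cam("scene");crop(d,60,120,300,270,3,"s8.png")
E
```

```text
clock: 5.02
tcp_pos: [0.4628, -0.2185, -0.0259]
ee_rot: [3.141, -0.001, 3.065]
ft_force: [0.2, 0.4, -0.5]
width: 0.0549
clock: 5.6
tcp_pos: [0.4638, -0.2187, -0.0284]
ee_rot: [-3.142, 0.001, 3.065]
ft_force: [2.9, -1.7, -1.1]
width: 0.0272
t 5.6 tcp [ 0.4638 -0.2187 -0.0284] rot [-3.142e+00  1.000e-03  3.065e+00] F [ 2.9 -1.7 -1.1] w 27.2 q [-0.06  0.35 -0.6   0.   -0.61 -0.02]
```

View pics/s8.png

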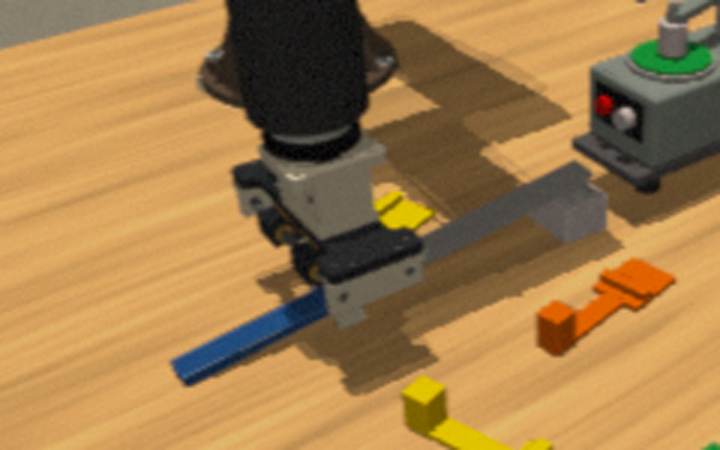

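Gripped, opening 27.2 mm. Next I raise the tail along an arc about the ridge.

```bash
python3 -m inch '[[0,[0,0,-0.2],0],[0,[0,0,-0.4],0],[0,[0,0,-0.6],0],[0,[0,0,-0.8],0],[0,[0,0.03,-1.0],0],[0,[0,0.05,-1.2],0],[0,[0,0.08,-1.4],0],[0,[0,0.11,-1.58],0],[0,[0,0.11,-1.58],0]]'
python3 - <<'E'
from h import *
show();d=cam("scene");crop(d,60,120,310,270,3,"s9.png")
E
```

```text
clock: 6.4
tcp_pos: [0.4645, -0.2141, 0.0364]
ee_rot: [-3.141, 0.002, 3.065]
ft_force: [-0.5, 0.1, -7.4]
width: 0.0276
t 6.4 tcp [ 0.4645 -0.2141  0.0364] rot [-3.141e+00  2.000e-03  3.065e+00] F [-0.5  0.1 -7.4] w 27.6 q [-0.05  0.25 -0.55  0.   -0.77 -0.03]
```

View pics/s9.png

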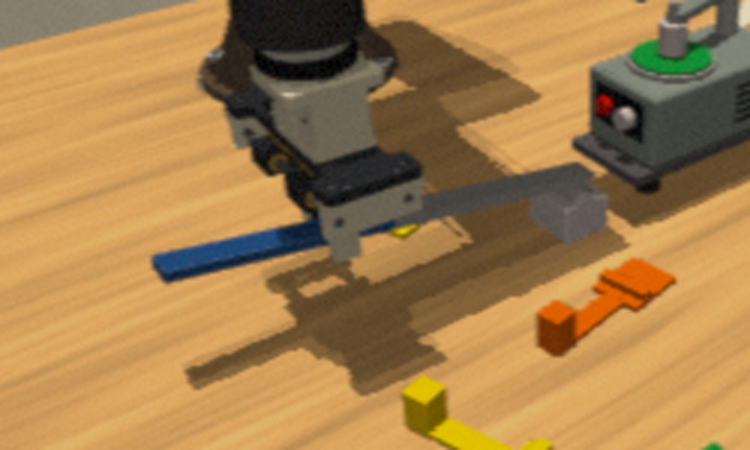

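```bash
python3 -m inch '[[0,[0,0.05,-0.2],0],[0,[0,0.1,-0.4],0],[0,[0,0.15,-0.6],0],[0,[0,0.21,-0.77],0],[0,[0,0.28,-0.95],0],[0,[0,0.36,-1.14],0],[0,[0,0.43,-1.32],0],[0,[0,0.51,-1.5],0],[0,[0,0.61,-1.68],0],[0,[0,0.71,-1.86],0],[0,[0,0.81,-2.03],0],[0,[0,0.91,-2.2],0],[0,[0,0.91,-2.2],0],[0,[0,0.91,-2.2],0]]'
python3 - <<'E'
from h import *
show();d=cam("scene");crop(d,60,90,310,270,3,"s10.png")
t=cam("top");crop(t,200,190,400,290,4,"t10.png")
E
```

```text
clock: 7.62
tcp_pos: [0.4667, -0.1776, 0.1231]
ee_rot: [3.141, 0.001, 3.065]
ft_force: [-0.3, -0.0, -7.3]
width: 0.0274
t 7.62 tcp [ 0.4667 -0.1776  0.1231] rot [3.141e+00 1.000e-03 3.065e+00] F [-0.3 -0.  -7.3] w 27.4 q [ 0.03  0.13 -0.47 -0.   -0.98 -0.11]
```

View pics/s10.png

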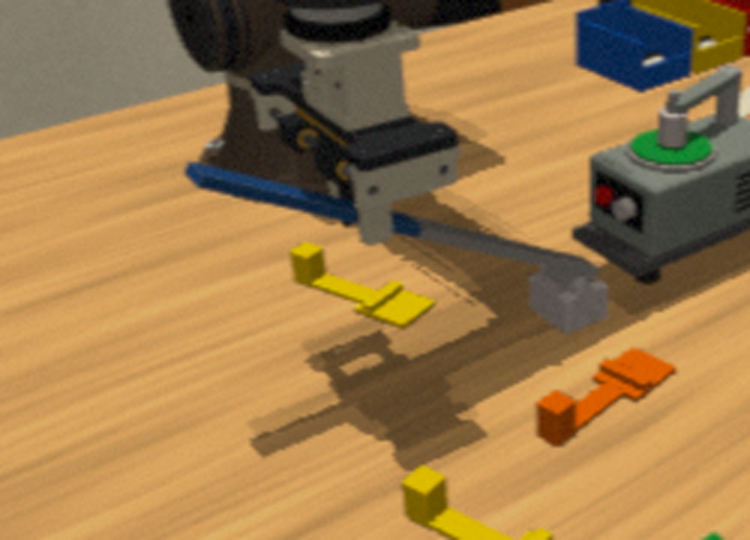

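View pics/t10.png

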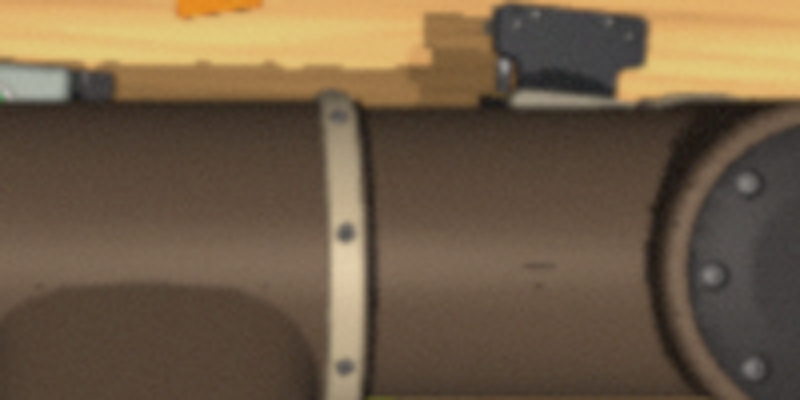

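```bash
python3 -m inch '[[0,[0,0.1,0.05],0],[0,[0,0.2,0.11],0],[0,[0,0.3,0.17],0],[0,[0,0.36,0.2],0]]'
python3 -m inch '[[0,[0,0.08,0.05],0],[0,[0,0.16,0.1],0],[0,[0,0.24,0.14],0],[0,[0,0.24,0.14],0]]'
python3 - <<'E'
from h import *
show();d=cam("scene");crop(d,60,90,310,270,3,"s11.png")
E
```

```text
clock: 8.05
tcp_pos: [0.4671, -0.1631, 0.114]
ee_rot: [3.142, -0.001, 3.065]
ft_force: [-0.6, -0.2, -5.8]
width: 0.0275
clock: 8.38
tcp_pos: [0.468, -0.1533, 0.1086]
ee_rot: [3.141, -0.001, 3.065]
ft_force: [1.3, 1.5, -7.9]
width: 0.0277
t 8.38 tcp [ 0.468  -0.1533  0.1086] rot [ 3.141e+00 -1.000e-03  3.065e+00] F [ 1.3  1.5 -7.9] w 27.7 q [ 0.08  0.13 -0.5  -0.   -0.94 -0.16]
```

View pics/s11.png

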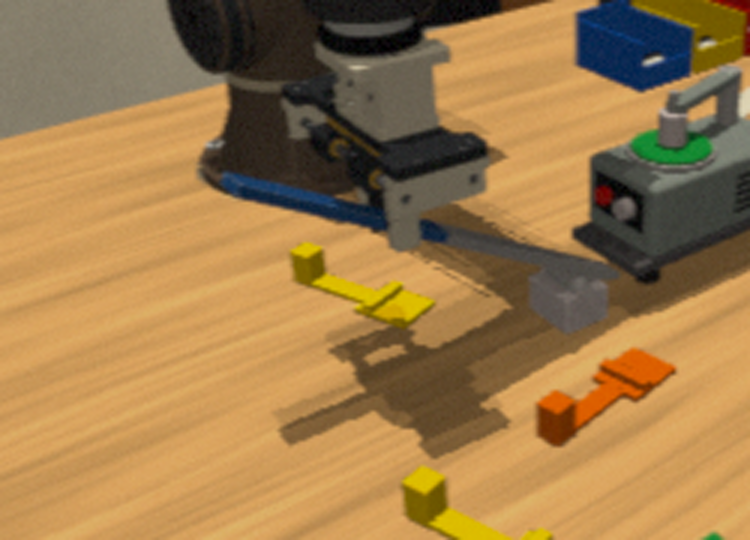

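```bash
python3 -m inch '[[0,[0,0.1,0.06],0],[0,[0,0.2,0.12],0],[0,[0,0.3,0.18],0],[0,[0,0.4,0.23],0],[0,[0,0.4,0.23],0]]'
python3 - <<'E'
from h import *
show();d=cam("scene");crop(d,180,120,320,220,5.7,"s12.png")
E
```

```text
clock: 8.85
tcp_pos: [0.4692, -0.1372, 0.0993]
ee_rot: [3.141, -0.001, 3.065]
ft_force: [-0.1, 1.6, -8.1]
width: 0.0274
t 8.85 tcp [ 0.4692 -0.1372  0.0993] rot [ 3.141e+00 -1.000e-03  3.065e+00] F [-0.1  1.6 -8.1] w 27.4 q [ 0.12  0.14 -0.52 -0.   -0.92 -0.19]
```

View pics/s12.png

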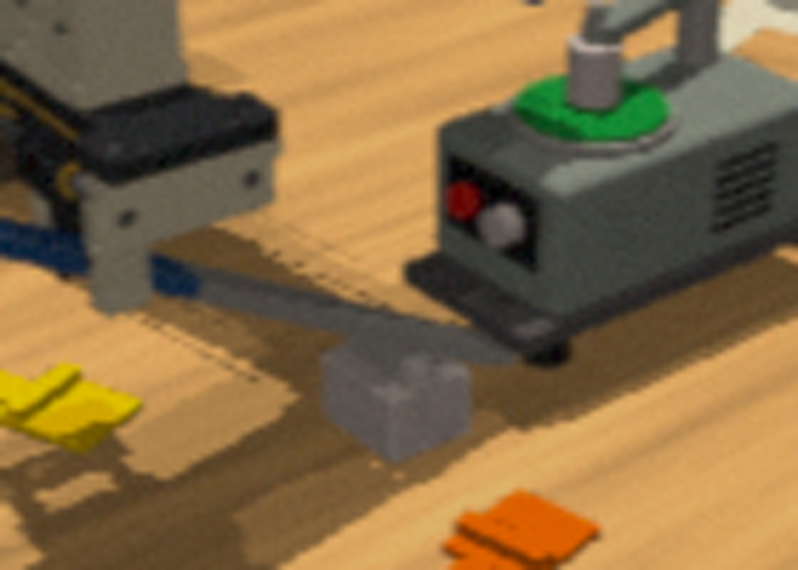

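```bash
python3 -m inch '[[0,[0,-0.08,0.13],0],[0,[0,-0.16,0.25],0],[0,[0,-0.24,0.38],0],[0,[0,-0.31,0.5],0],[0,[0,-0.37,0.62],0],[0,[0,-0.37,0.62],0]]'
python3 -m inch '[[0,[0,-0.05,0.1],0],[0,[0,-0.1,0.2],0],[0,[0,-0.14,0.32],0],[0,[0,-0.14,0.32],0]]'
python3 -m inch '[[0,[0,-0.04,0.11],0],[0,[0,-0.09,0.23],0],[0,[0,-0.09,0.23],0]]'
python3 - <<'E'
from h import *
show();d=cam("scene");crop(d,180,120,320,220,5.7,"s13.png")
E
```

```text
clock: 9.4
tcp_pos: [0.4681, -0.1533, 0.0741]
ee_rot: [3.142, -0.001, 3.064]
ft_force: [0.9, 5.5, -5.2]
width: 0.0279
clock: 9.73
tcp_pos: [0.4689, -0.158, 0.0628]
ee_rot: [3.141, 0.002, 3.065]
ft_force: [-1.9, 11.1, 4.4]
width: 0.0273
clock: 9.98
tcp_pos: [0.4687, -0.1613, 0.0537]
ee_rot: [3.141, 0.002, 3.065]
ft_force: [-0.3, 12.5, 5.2]
width: 0.028
t 9.98 tcp [ 0.4687 -0.1613  0.0537] rot [3.141e+00 2.000e-03 3.065e+00] F [-0.3 12.5  5.2] w 28.0 q [ 0.07  0.2  -0.56 -0.   -0.8  -0.14]
```

View pics/s13.png

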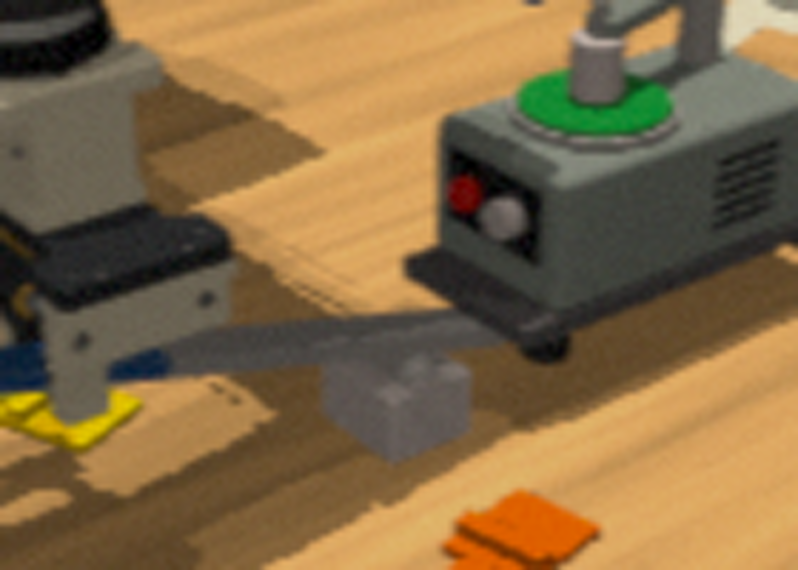

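```bash
python3 -m inch '[[0,[0,-0.02,0.08],0],[0,[0,-0.04,0.16],0],[0,[0,-0.06,0.24],0],[0,[0,-0.06,0.24],0]]'
python3 -m inch '[[0,[0,-0.01,0.08],0],[0,[0,-0.02,0.16],0],[0,[0,-0.02,0.16],0]]'
```

```text
clock: 10.37
tcp_pos: [0.4687, -0.164, 0.0445]
ee_rot: [3.141, 0.002, 3.065]
ft_force: [-1.3, 10.7, 6.2]
width: 0.0275
clock: 10.62
tcp_pos: [0.4686, -0.1654, 0.0384]
ee_rot: [-3.141, 0.002, 3.066]
ft_force: [-1.4, 6.6, 8.0]
width: 0.0279
```

```bash
python3 -m inch '[[0,[0,-0.01,0.06],0],[0,[0,-0.01,0.06],0]]'
python3 - <<'E'
from h import *
show();d=cam("scene");crop(d,180,120,320,220,5.7,"s14.png")
E
```

```text
clock: 10.78
tcp_pos: [0.4687, -0.1658, 0.0362]
ee_rot: [-3.141, 0.002, 3.066]
ft_force: [-2.9, 5.9, 8.5]
width: 0.0277
t 10.78 tcp [ 0.4687 -0.1658  0.0362] rot [-3.141e+00  2.000e-03  3.066e+00] F [-2.9  5.9  8.5] w 27.7 q [ 0.06  0.23 -0.58  0.   -0.76 -0.13]
```

View pics/s14.png

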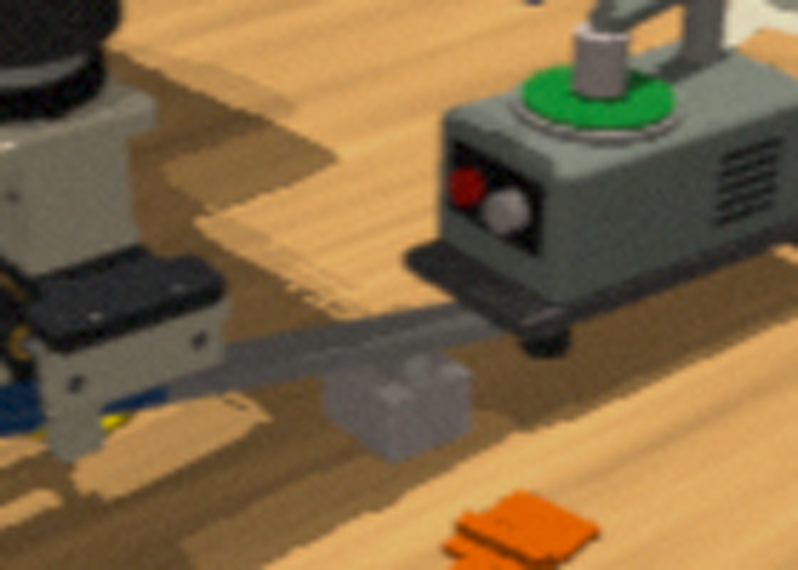

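```bash
python3 -m inch '[[0,[0,-0.01,0.06],0],[0,[0,-0.01,0.1],0],[0,[0,-0.01,0.1],0]]'
python3 -m inch '[[0,[0,-0.01,0.05],0],[0,[0,-0.01,0.05],0]]'
python3 -m inch '[[0,[0,0,0.04],0],[0,[0,0,0.04],0]]'
```

```text
clock: 11.08
tcp_pos: [0.4687, -0.1665, 0.0324]
ee_rot: [-3.141, 0.003, 3.066]
ft_force: [-2.9, 4.8, 10.4]
width: 0.0275
clock: 11.25
tcp_pos: [0.4688, -0.1668, 0.0304]
ee_rot: [-3.141, 0.003, 3.066]
ft_force: [-1.9, 4.6, 10.7]
width: 0.0274
clock: 11.42
tcp_pos: [0.4687, -0.167, 0.0289]
ee_rot: [-3.141, 0.003, 3.066]
ft_force: [-4.2, 3.6, 10.7]
width: 0.0278
```

```bash
python3 -m inch '[[0,[0,0,0.04],0],[0,[0,0,0.04],0]]'
python3 -m inch '[[0,[0,0,0.04],0],[0,[0,0,0.04],0]]'
python3 - <<'E'
from h import *
show();d=cam("scene");crop(d,180,120,320,220,5.7,"s15.png")
E
```

```text
clock: 11.58
tcp_pos: [0.4688, -0.1671, 0.0274]
ee_rot: [-3.14, 0.003, 3.066]
ft_force: [-3.7, 3.0, 10.4]
width: 0.0277
clock: 11.75
tcp_pos: [0.4689, -0.1673, 0.0259]
ee_rot: [-3.14, 0.003, 3.066]
ft_force: [-3.6, 0.6, 11.3]
width: 0.0277
t 11.75 tcp [ 0.4689 -0.1673  0.0259] rot [-3.140e+00  3.000e-03  3.066e+00] F [-3.6  0.6 11.3] w 27.7 q [ 0.05  0.25 -0.59  0.   -0.73 -0.13]
```

View pics/s15.png

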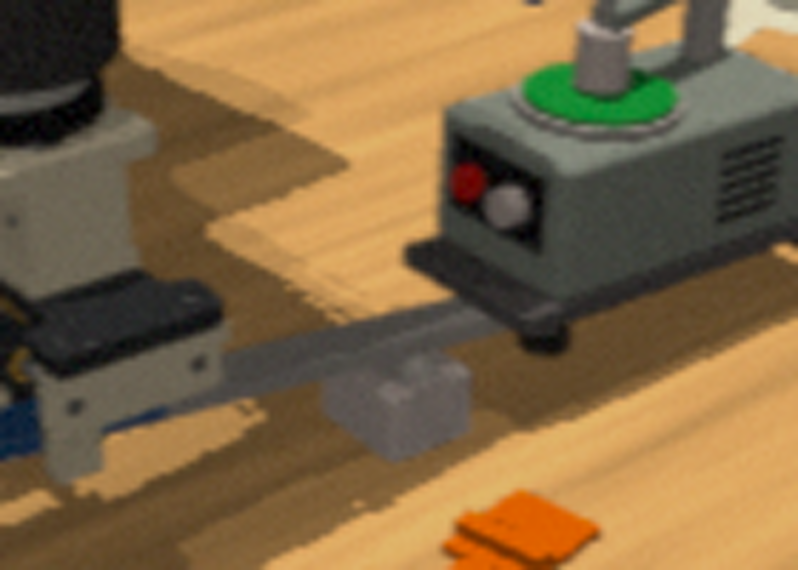

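```bash
python3 -m inch '[[0,[0,0,0.03],0],[0,[0,0,0.03],0]]'
python3 -m inch '[[0,[0,0,0.03],0],[0,[0,0,0.03],0]]'
```

```text
clock: 11.97
tcp_pos: [0.4689, -0.1674, 0.0247]
ee_rot: [-3.14, 0.003, 3.066]
ft_force: [-4.4, 0.4, 11.6]
width: 0.0275
clock: 12.13
tcp_pos: [0.4688, -0.1675, 0.0236]
ee_rot: [-3.14, 0.003, 3.066]
ft_force: [-2.8, -0.3, 11.5]
width: 0.0275
```

```bash
python3 -m inch '[[0,[0,0,0.03],0],[0,[0,0,0.03],0]]'
python3 -m inch '[[0,[0,0,0.03],0],[0,[0,0,0.03],0]]'
```

```text
clock: 12.3
tcp_pos: [0.4689, -0.1676, 0.0224]
ee_rot: [-3.14, 0.003, 3.066]
ft_force: [-2.8, -0.9, 12.2]
width: 0.0279
clock: 12.47
tcp_pos: [0.4689, -0.1677, 0.0212]
ee_rot: [-3.14, 0.003, 3.066]
ft_force: [-3.7, -0.7, 12.9]
width: 0.0276
```

```bash
python3 -m inch '[[0,[0,0,0.03],0],[0,[0,0,0.03],0]]'
python3 -m inch '[[0,[0,0,0.03],0],[0,[0,0,0.03],0]]'
python3 - <<'E'
from h import *
show();d=cam("scene");crop(d,180,120,320,220,5.7,"s16.png")
E
```

```text
clock: 12.63
tcp_pos: [0.469, -0.1678, 0.0203]
ee_rot: [-3.14, 0.003, 3.067]
ft_force: [-3.7, -1.5, 15.9]
width: 0.0279
clock: 12.8
tcp_pos: [0.4692, -0.1678, 0.0195]
ee_rot: [-3.139, 0.004, 3.067]
ft_force: [-5.9, -0.9, 21.3]
width: 0.0281
t 12.8 tcp [ 0.4692 -0.1678  0.0195] rot [-3.139  0.004  3.067] F [-5.9 -0.9 21.3] w 28.1 q [ 0.05  0.26 -0.6   0.   -0.72 -0.13]
```

View pics/s16.png

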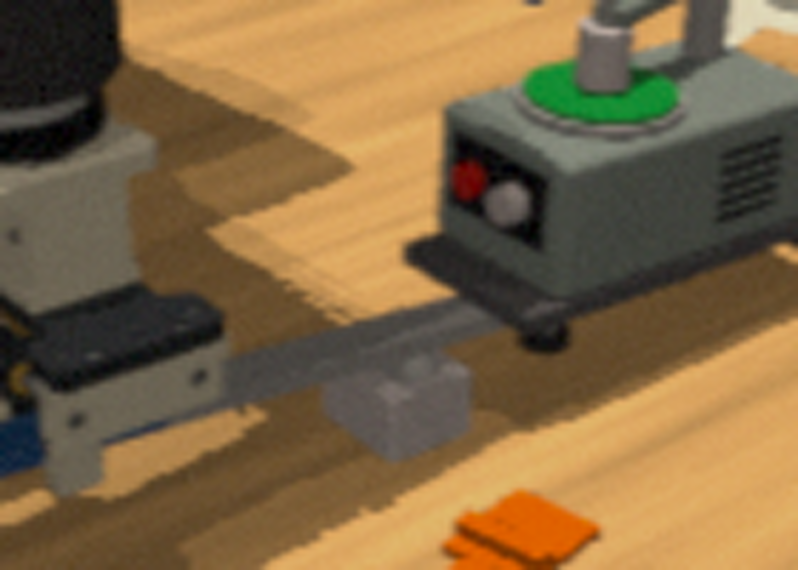

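```bash
python3 -m inch '[[0,[0,0,0],0],[0,[0,0,0],0],[0,[0,0,0],0]]'
```

```text
clock: 13.1
tcp_pos: [0.4692, -0.1678, 0.0197]
ee_rot: [-3.139, 0.004, 3.067]
ft_force: [-4.8, -1.5, 20.2]
width: 0.0275
```

```bash
python3 -m inch '[[0,[0,0,-0.03],0],[0,[0,0,-0.05],0],[0,[0,0,-0.05],0]]'
python3 -m inch '[[0,[0,0,-0.02],0],[0,[0,0,-0.02],0]]'
```

```text
clock: 13.35
tcp_pos: [0.4688, -0.1677, 0.021]
ee_rot: [-3.14, 0.003, 3.066]
ft_force: [-4.2, -0.9, 11.3]
width: 0.0275
clock: 13.52
tcp_pos: [0.4686, -0.1676, 0.0214]
ee_rot: [-3.14, 0.003, 3.066]
ft_force: [-3.0, -2.4, 7.9]
width: 0.0278
```

```bash
python3 -m inch '[[0,[0,0,-0.02],0],[0,[0,0,-0.03],0],[0,[0,0,-0.03],0]]'
python3 -m inch '[[35,[0,0,0],0],[45,[0,0,0],0],[55,[0,0,0],0],[55,[0,0,0],0],[55,[0,0,0],0]]'
python3 - <<'E'
from h import *
show();d=cam("scene");crop(d,180,120,320,220,5.7,"s17.png")
E
```

```text
clock: 13.77
tcp_pos: [0.4683, -0.1675, 0.022]
ee_rot: [-3.14, 0.002, 3.066]
ft_force: [-1.2, -6.1, 5.3]
width: 0.0278
clock: 14.18
tcp_pos: [0.4673, -0.1662, 0.0205]
ee_rot: [3.142, -0.0, 3.065]
ft_force: [-0.0, -0.2, 0.6]
width: 0.0533
t 14.18 tcp [ 0.4673 -0.1662  0.0205] rot [ 3.142 -0.     3.065] F [-0.  -0.2  0.6] w 53.3 q [ 0.06  0.25 -0.59 -0.   -0.72 -0.13]
```

View pics/s17.png

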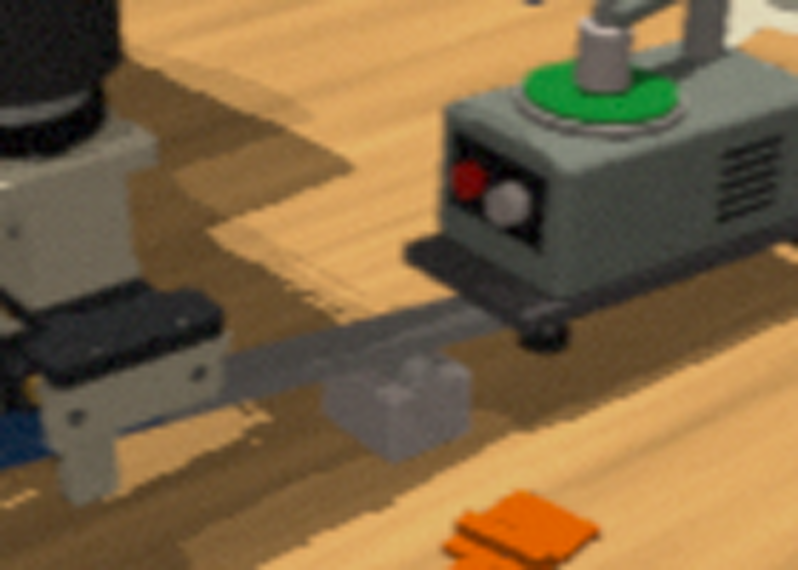

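```bash
python3 -m inch '[[60,[0,0,-0.8],0],[60,[0,0,-1.8],0],[60,[0,0,-2.8],0],[60,[0,0,-3.2],0]]'
python3 - <<'E'
from h import *
t=cam("top")
l=plane(t,292.05,177.85,.036);c=np.array([.5950,.0021,.006]);print("lug",l,"dist",np.linalg.norm((l-c)[:2]),"ang",np.degrees(np.arctan2(l[1]-c[1],l[0]-c[0])))
crop(t,235,165,305,205,10,"t18.png")
# sides angle
print(np.degrees(np.arctan2(-.0209-.0334,.6236-.613)),np.degrees(np.arctan2(-.0294-.0253,.5758-.567)))
go(l[0],l[1],.13,189)
E
```

```text
clock: 14.57
tcp_pos: [0.4697, -0.1668, 0.154]
ee_rot: [-3.141, 0.007, 3.066]
ft_force: [1.4, -1.2, -0.3]
width: 0.0599
lug [ 0.61236491 -0.10143719  0.036     ] dist 0.10498328164045552 ang -80.47915462106317
-78.95410150723883 -80.86070695410278
shift [-3.402  1.898  0.663] twist -2.67
t 14.62 tcp [ 0.4707 -0.1668  0.1553] rot [-3.141  0.009  3.066] F [0.3 0.  2.5] w 59.8 q [ 0.06  0.09 -0.43  0.   -1.04 -0.13]
```

View pics/t18.png

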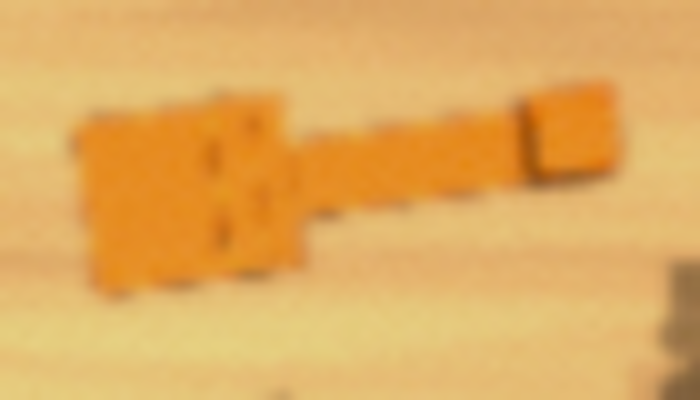

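```bash
python3 -m inch '[[60,[-0.8,0.5,0],-0.7],[60,[-1.7,1.0,0],-1.4],[60,[-2.6,1.5,0.2],-2.1],[60,[-3.4,1.9,0.5],-2.8],[60,[-3.4,1.9,0.66],-2.8],[60,[-3.4,1.9,0.66],-2.8],[60,[-3.4,1.9,0.66],-2.8]]'
python3 - <<'E'
from h import *
s=st();show(s);d=cam("wrist",s);cv2.imwrite("pics/w18.png",d["image"])
print(proj(d,[.6124,-.1014,.036]))
E
```

```text
clock: 15.2
tcp_pos: [0.6078, -0.1009, 0.121]
ee_rot: [3.141, -0.003, -2.974]
ft_force: [0.8, -0.1, 0.7]
width: 0.0599
t 15.2 tcp [ 0.6078 -0.1009  0.121 ] rot [ 3.141e+00 -3.000e-03 -2.974e+00] F [ 0.8 -0.1  0.7] w 59.9 q [ 0.15  0.32 -0.22 -0.   -1.04  0.02]
(np.float64(254.02564280216404), np.float64(183.6343215891278))
```

View pics/w18.png

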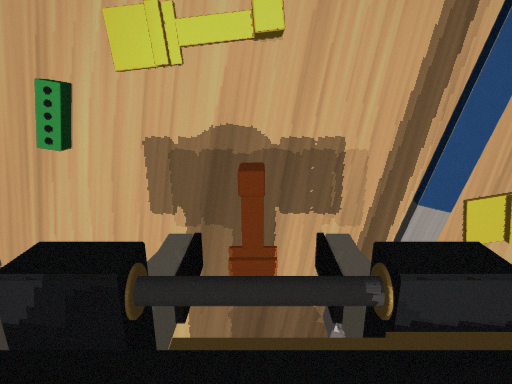

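```bash
python3 - <<'E'
from h import *
s=st();d=cam("wrist",s)
crop(d,210,140,310,260,5,"w19.png")
for uv,z in(((252.3,164),.036),((252.3,248),.014),((230,258),.006)): print(plane(d,*uv,z))
E
```

```text
[ 0.61700652 -0.118529    0.036     ]
[ 0.60263422 -0.02835835  0.014     ]
[ 0.62326427 -0.00901999  0.006     ]
```

View pics/w19.png

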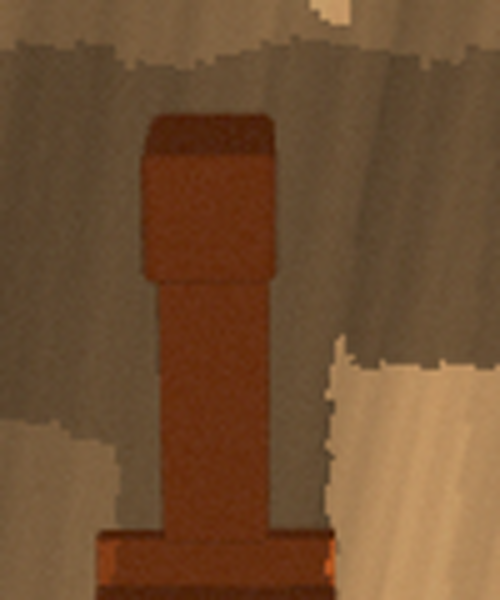

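```bash
python3 - <<'E'
from h import *
s=st();d=cam("wrist",s)
L=plane(d,251.8,183.5,.036);N=plane(d,253.3,246.2,.006);print(L,N,np.degrees(np.arctan2(*(L-N)[1::-1])))
go(L[0],L[1],-.028,190)
E
```

```text
[ 0.6148316  -0.10116826  0.036     ] [ 0.60166846 -0.02636553  0.006     ] -80.01976628416145
shift [-0.158 -0.021  3.778] twist -0.09
t 15.35 tcp [ 0.6083 -0.1014  0.1231] rot [-3.141e+00  1.000e-03 -2.975e+00] F [0.1 0.5 0.7] w 60.2 q [ 0.15  0.31 -0.22  0.   -1.04  0.02]
```

```bash
python3 -m inch '[[60,[-0.15,0,0.9],0],[60,[-0.15,0,1.8],0],[60,[-0.15,0,2.7],0],[60,[-0.15,0,3.3],0],[60,[-0.15,0,3.7],0],[60,[-0.15,0,3.7],0],[0,[-0.15,0,3.7],0],[0,[-0.15,0,3.7],0],[0,[-0.15,0,3.7],0],[0,[-0.15,0,3.7],0],[0,[-0.15,0,3.7],0],[0,[-0.15,0,3.7],0],[0,[-0.15,0,3.7],0],[0,[-0.15,0,3.7],0]]'
python3 - <<'E'
from h import *
show();d=cam("scene");crop(d,180,120,320,260,4.2,"s19.png")
E
```

```text
clock: 16.52
tcp_pos: [0.6149, -0.1, -0.025]
ee_rot: [-3.141, 0.001, -2.974]
ft_force: [-1.3, 0.5, 5.3]
width: 0.0237
t 16.52 tcp [ 0.6149 -0.1    -0.025 ] rot [-3.141e+00  1.000e-03 -2.974e+00] F [-1.3  0.5  5.3] w 23.7 q [ 0.15  0.48 -0.35  0.   -0.74  0.02]
```

View pics/s19.png

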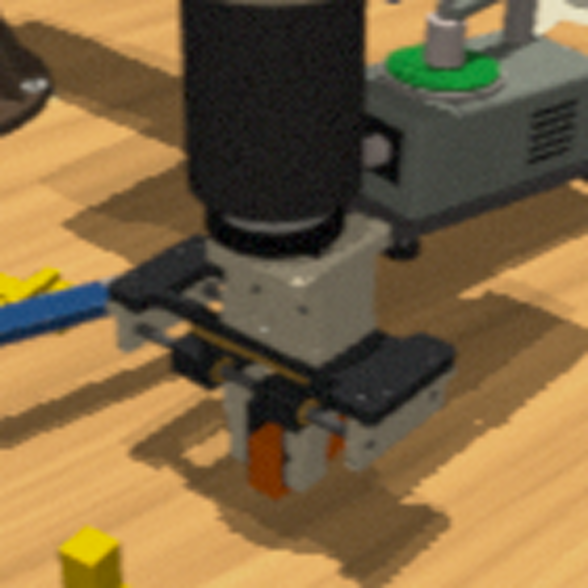

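```bash
python3 -m inch '[[0,[0,0,-0.2],0],[0,[0,0,-0.4],0],[0,[0,0,-0.4],0]]'; python3 - <<'E'
from h import *
go(.6655,-.02,-.009,-93.2)
d=cam("scene");crop(d,180,120,320,260,4.2,"s20.png")
E
```

```text
clock: 16.82
tcp_pos: [0.6158, -0.1, -0.0078]
ee_rot: [-3.141, 0.002, -2.974]
ft_force: [0.5, 0.0, -0.6]
width: 0.0238
shift [-1.558  1.764  0.033] twist -15.44
t 16.82 tcp [ 0.6158 -0.1    -0.0078] rot [-3.141e+00  2.000e-03 -2.974e+00] F [ 0.5  0.  -0.6] w 23.8 q [ 0.15  0.46 -0.33  0.   -0.77  0.02]
```

View pics/s20.png

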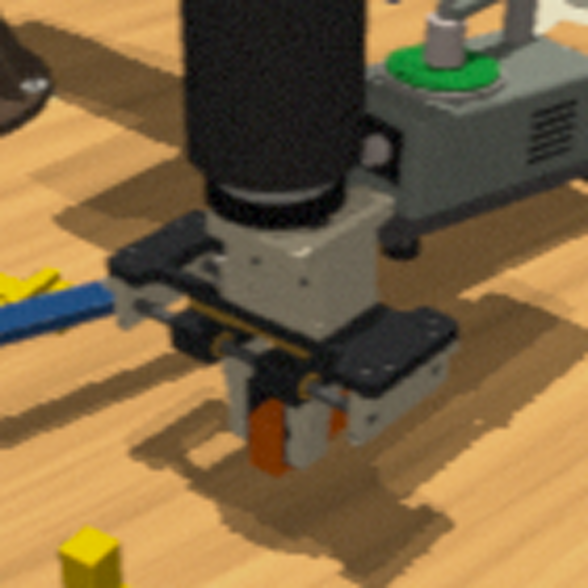

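```bash
python3 -m inch '[[0,[-0.5,0.55,0],0],[0,[-1,1.1,0],0],[0,[-1.56,1.76,0],-1],[0,[-1.56,1.76,0],-2.3],[0,[-1.56,1.76,0],-3.6],[0,[-1.56,1.76,0],-4.9],[0,[-1.56,1.76,0],-6.2],[0,[-1.56,1.76,0],-7.5],[0,[-1.56,1.76,0],-8.8],[0,[-1.56,1.76,0],-10.1],[0,[-1.56,1.76,0],-11.4],[0,[-1.56,1.76,0],-12.7],[0,[-1.56,1.76,0],-14],[0,[-1.56,1.76,0],-15.4],[0,[-1.56,1.76,0],-15.4],[0,[-1.56,1.76,0],-15.4]]'
python3 - <<'E'
from h import *
go(.6655,.1177,-.009,-93.2)
d=cam("scene");crop(d,180,120,380,260,4,"s21.png")
E
```

```text
clock: 18.2
tcp_pos: [0.6642, -0.0202, -0.0099]
ee_rot: [3.141, 0.0, -1.634]
ft_force: [0.1, -0.4, -1.1]
width: 0.024
shift [-3.443  0.187 -0.023] twist -0.09
t 18.2 tcp [ 0.6642 -0.0202 -0.0099] rot [ 3.141  0.    -1.634] F [ 0.1 -0.4 -1.1] w 24.0 q [ 0.26  0.52 -0.24 -0.   -0.82  1.25]
```

View pics/s21.png

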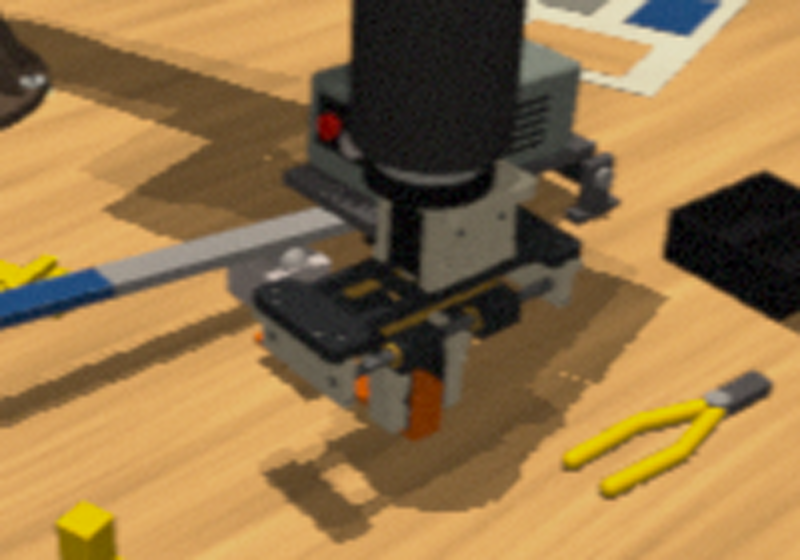

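```bash
python3 -m inch '[[0,[-0.6,0,0],0],[0,[-1.2,0,0],0],[0,[-1.8,0,0],0],[0,[-2.4,0.1,0],0],[0,[-3.0,0.1,0],0],[0,[-3.44,0.15,0],0],[0,[-3.44,0.15,0],-0.09],[0,[-3.44,0.15,0],-0.09]]'
python3 - <<'E'
from h import *
s=st();show(s)
d=cam("scene");crop(d,200,110,360,250,4.2,"s22.png")
d=cam("top");crop(d,125,140,295,275,4,"t22.png")
w=cam("wrist",s);cv2.imwrite("pics/w22.png",w["image"])
E
```

```text
clock: 18.92
tcp_pos: [0.6664, 0.1186, -0.0099]
ee_rot: [3.141, 0.0, -1.623]
ft_force: [0.2, -0.0, -0.5]
width: 0.024
t 18.92 tcp [ 0.6664  0.1186 -0.0099] rot [ 3.141  0.    -1.623] F [ 0.2 -0.  -0.5] w 24.0 q [ 0.46  0.54 -0.21 -0.   -0.83  1.06]
```

View pics/s22.png

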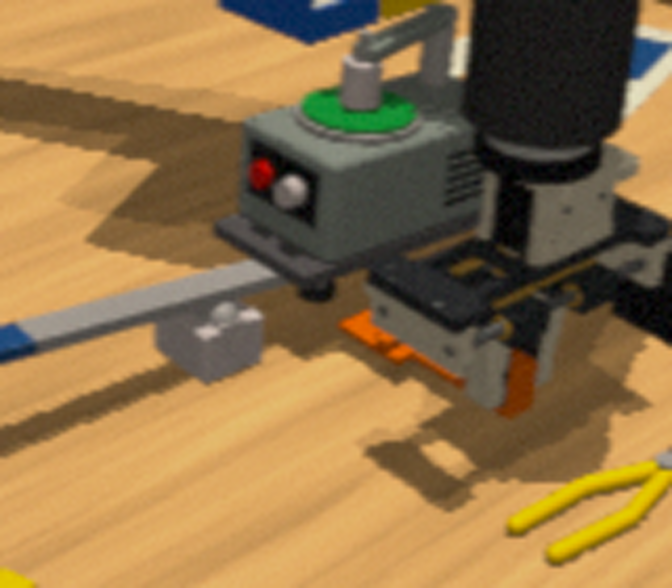

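View pics/t22.png

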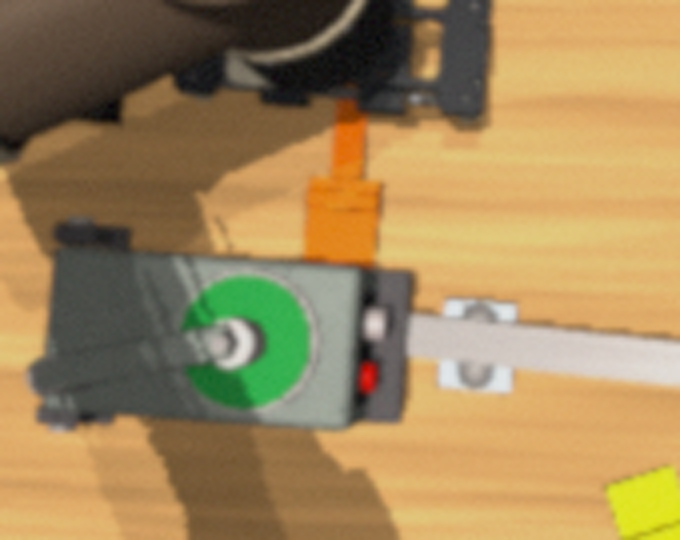

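View pics/w22.png

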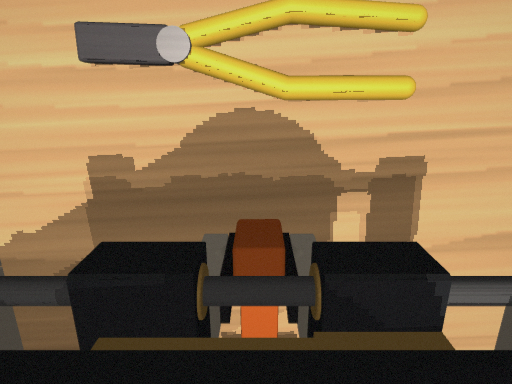

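```bash
python3 - <<'E'
from h import *
t=cam("top")
c=lambda x,y:(125+x/4-.4,140+y/4-.4)
P=[plane(t,*c(*p),.022) for p in((310,178),(382,183),(377,266),(304,262))]
for p in P: print(p.round(4))
f1=(P[0]+P[1])/2;f2=(P[2]+P[3])/2;print("centreline",f1,f2,"ang",np.degrees(np.arctan2(f1[1]-f2[1],f1[0]-f2[0])))
A=plane(t,*c(413,272),.0675);B=plane(t,*c(402,420),.0675);print("front",A,B)
f=(A-B)/np.linalg.norm(A-B);f=f[:2];ang=np.degrees(np.arctan2(f[1],f[0]));lip=((A+B)/2)[:2];xm=np.array([-f[1],f[0]]);print("lip",lip,"ang",ang,"foot",lip+.0595*xm)
s=cam("scene");fo=[.4808,.1285,.0085]
g=lambda p:((p[0]-200)*4.2,(p[1]-110)*4.2)
print("foot proj in s22",g(proj(s,fo)))
print("target lug check: go"); go(.5956,.1216,-.025,-93.2)
E
```

```text
[0.5893 0.1455 0.022 ]
[0.5873 0.0956 0.022 ]
[0.5299 0.0969 0.022 ]
[0.5312 0.1472 0.022 ]
centreline [0.588268   0.12057095 0.022     ] [0.53053169 0.12202853 0.022     ] ang -1.446147376519613
front [0.52562722 0.06823739 0.0675    ] [0.42955261 0.07190768 0.0675    ]
lip [0.47758991 0.07007253] ang -2.1877796020347136 foot [0.4798613  0.12952916]
foot proj in s22 (np.float64(315.45686646504095), np.float64(294.3320566712576))
target lug check: go
shift [-0.03   1.778  0.381] twist 0.03
t 19.17 tcp [ 0.6665  0.1166 -0.0098] rot [ 3.141 -0.    -1.624] F [-0.2 -1.  -0.7] w 23.5 q [ 0.46  0.54 -0.21 -0.   -0.83  1.06]
```

```bash
python3 -m inch '[[0,[-0.07,0,0.15],0],[0,[-0.07,0,0.3],0],[0,[-0.07,0,0.36],0],[0,[-0.07,0,0.36],0]]'
python3 -m inch '[[0,[0,0.2,0],0],[0,[0,0.45,0],0],[0,[0,0.7,0],0],[0,[0,0.95,0],0],[0,[0,1.15,0],0],[0,[0,1.3,0],0],[0,[0,1.4,0],0],[0,[0,1.4,0],0]]'
python3 - <<'E'
from h import *
s=st();show(s)
d=cam("scene");crop(d,200,110,360,250,4.2,"s23.png")
d=cam("top");crop(d,125,140,295,275,4,"t23.png")
E
```

```text
clock: 19.5
tcp_pos: [0.6664, 0.12, -0.0247]
ee_rot: [3.141, -0.001, -1.623]
ft_force: [-0.0, 0.0, 0.5]
width: 0.024
clock: 20.17
tcp_pos: [0.61, 0.1233, -0.0238]
ee_rot: [-3.142, 0.0, -1.622]
ft_force: [-0.8, -0.5, -1.1]
width: 0.0234
t 20.17 tcp [ 0.61    0.1233 -0.0238] rot [-3.142  0.    -1.622] F [-0.8 -0.5 -1.1] w 23.4 q [ 0.51  0.48 -0.35 -0.   -0.74  1.01]
```

View pics/s23.png

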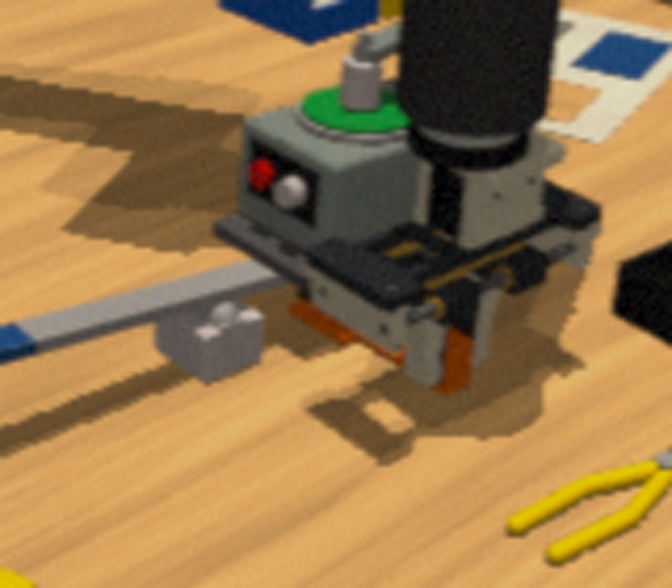

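View pics/t23.png

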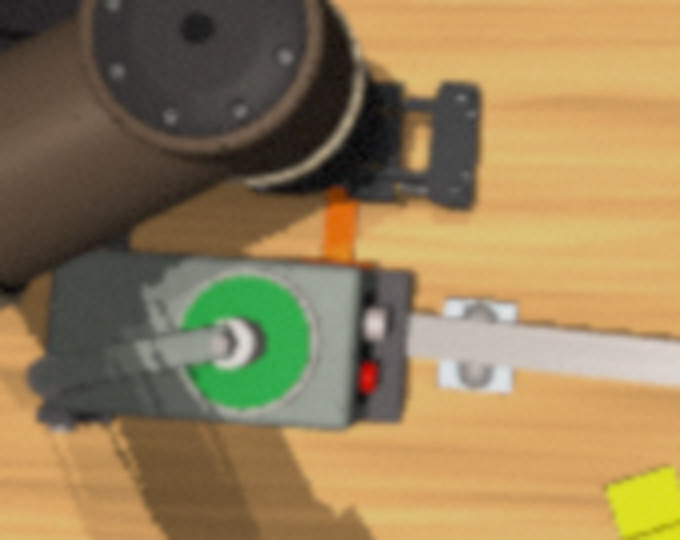

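```bash
python3 -m inch '[[0,[0,0.08,0],0],[0,[0,0.16,0],0],[0,[0,0.22,0],0],[0,[0,0.22,0],0]]'
python3 -m inch '[[0,[0,0.04,0],0],[0,[0,0.08,0],0],[0,[0,0.08,0],0]]'
python3 -m inch '[[0,[0,0.03,0],0],[0,[0,0.03,0],0]]'
python3 -m inch '[[0,[0,0.03,0],0],[0,[0,0.03,0],0]]'
```

```text
clock: 20.6
tcp_pos: [0.6014, 0.1235, -0.0243]
ee_rot: [3.141, -0.0, -1.622]
ft_force: [-1.0, 0.5, -0.3]
width: 0.0239
clock: 20.85
tcp_pos: [0.5985, 0.1238, -0.0242]
ee_rot: [3.141, -0.0, -1.622]
ft_force: [-1.1, -0.2, -0.3]
width: 0.0241
clock: 21.02
tcp_pos: [0.5975, 0.1239, -0.0241]
ee_rot: [3.142, -0.0, -1.622]
ft_force: [0.1, 1.5, -1.2]
width: 0.0235
clock: 21.18
tcp_pos: [0.5962, 0.1239, -0.0242]
ee_rot: [3.141, 0.0, -1.622]
ft_force: [-0.4, 0.1, -0.3]
width: 0.0238
```

```bash
python3 -m inch '[[0,[0,0.03,0],0],[0,[0,0.03,0],0]]'
python3 -m inch '[[0,[0,0.03,0],0],[0,[0,0.03,0],0]]'
```

```text
clock: 21.35
tcp_pos: [0.595, 0.124, -0.0242]
ee_rot: [3.141, -0.0, -1.622]
ft_force: [0.6, 0.2, -1.4]
width: 0.0237
clock: 21.52
tcp_pos: [0.5938, 0.124, -0.0242]
ee_rot: [3.141, -0.0, -1.622]
ft_force: [-0.9, -0.5, -1.2]
width: 0.0237
```

```bash
python3 -m inch '[[0,[0,0.03,0],0],[0,[0,0.03,0],0]]'
python3 - <<'E'
from h import *
s=st();show(s)
d=cam("scene");crop(d,200,110,360,250,4.2,"s24.png")
d=cam("top");crop(d,125,140,295,275,4,"t24.png")
E
```

```text
clock: 21.68
tcp_pos: [0.5926, 0.1241, -0.0242]
ee_rot: [3.141, -0.0, -1.622]
ft_force: [0.0, -0.2, -0.9]
width: 0.0239
t 21.68 tcp [ 0.5926  0.1241 -0.0242] rot [ 3.141 -0.    -1.622] F [ 0.  -0.2 -0.9] w 23.9 q [ 0.53  0.46 -0.39 -0.   -0.72  0.99]
```

View pics/s24.png

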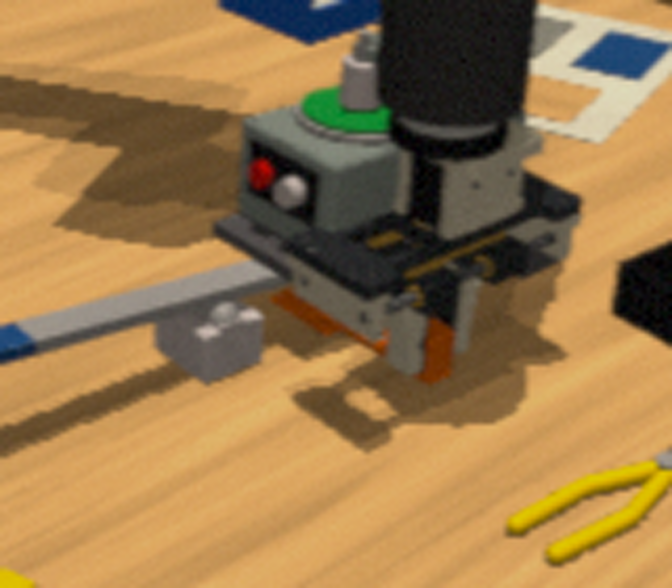

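View pics/t24.png

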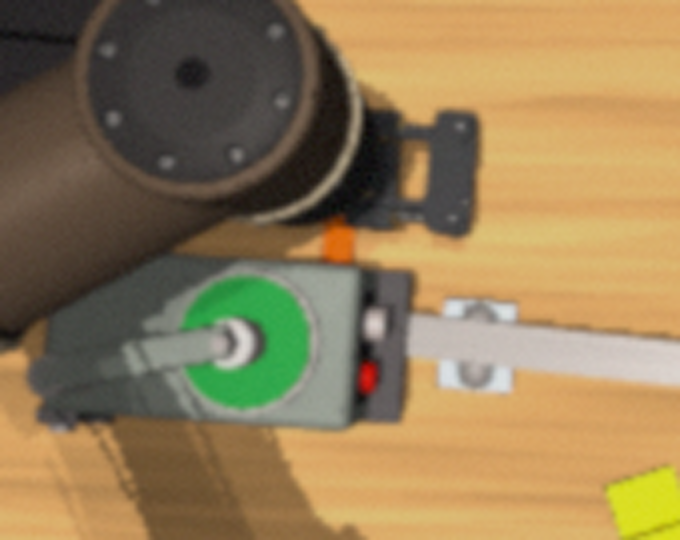

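```bash
python3 -m inch '[[0,[0,0.03,0],0],[0,[0,0.03,0],0]]'
python3 -m inch '[[0,[0,0.03,0],0],[0,[0,0.03,0],0]]'
```

```text
clock: 21.95
tcp_pos: [0.5914, 0.1242, -0.0241]
ee_rot: [3.141, -0.0, -1.622]
ft_force: [-0.8, -0.4, -0.5]
width: 0.0239
clock: 22.12
tcp_pos: [0.5905, 0.1243, -0.024]
ee_rot: [-3.141, 0.0, -1.622]
ft_force: [-0.3, -0.5, -0.2]
width: 0.0241
```

```bash
python3 -m inch '[[0,[0,0.03,0],0],[0,[0,0.03,0],0]]'
python3 -m inch '[[0,[0,0.03,0],0],[0,[0,0.03,0],0]]'
python3 - <<'E'
from h import *
s=st();show(s)
w=cam("wrist",s);cv2.imwrite("pics/w25.png",w["image"])
E
```

```text
clock: 22.28
tcp_pos: [0.5904, 0.1246, -0.0237]
ee_rot: [-3.139, 0.001, -1.622]
ft_force: [4.5, -1.4, -1.0]
width: 0.0238
clock: 22.45
tcp_pos: [0.5904, 0.1249, -0.0233]
ee_rot: [-3.138, 0.001, -1.621]
ft_force: [8.2, -2.5, -2.1]
width: 0.024
t 22.45 tcp [ 0.5904  0.1249 -0.0233] rot [-3.138e+00  1.000e-03 -1.621e+00] F [ 8.2 -2.5 -2.1] w 24.0 q [ 0.53  0.46 -0.4   0.   -0.71  0.99]
```

View pics/w25.png

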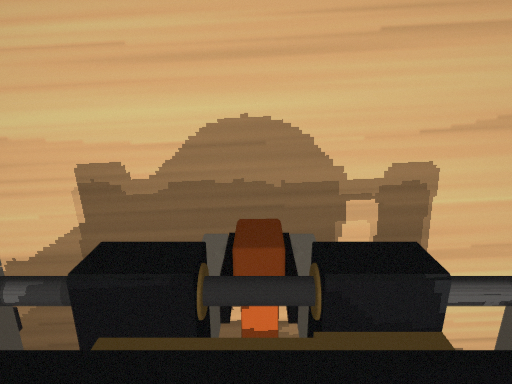

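```bash
python3 -m inch '[[0,[0,-0.03,0.02],0],[0,[0,-0.05,0.03],0],[0,[0,-0.05,0.03],0]]'
python3 -m inch '[[35,[0,0,0],0],[45,[0,0,0],0],[50,[0,0,0],0],[50,[0,0,0],0],[50,[0,0,0],0]]'
python3 - <<'E'
from h import *
show();d=cam("scene");crop(d,200,110,360,250,4.2,"s26.png")
E
```

```text
clock: 22.75
tcp_pos: [0.5904, 0.1244, -0.025]
ee_rot: [-3.141, 0.0, -1.622]
ft_force: [3.1, 0.4, 2.3]
width: 0.0239
clock: 23.17
tcp_pos: [0.5896, 0.1242, -0.0256]
ee_rot: [3.141, -0.0, -1.622]
ft_force: [-0.1, 0.7, -0.2]
width: 0.0484
t 23.17 tcp [ 0.5896  0.1242 -0.0256] rot [ 3.141 -0.    -1.622] F [-0.1  0.7 -0.2] w 48.4 q [ 0.53  0.46 -0.39 -0.   -0.72  0.99]
```

View pics/s26.png

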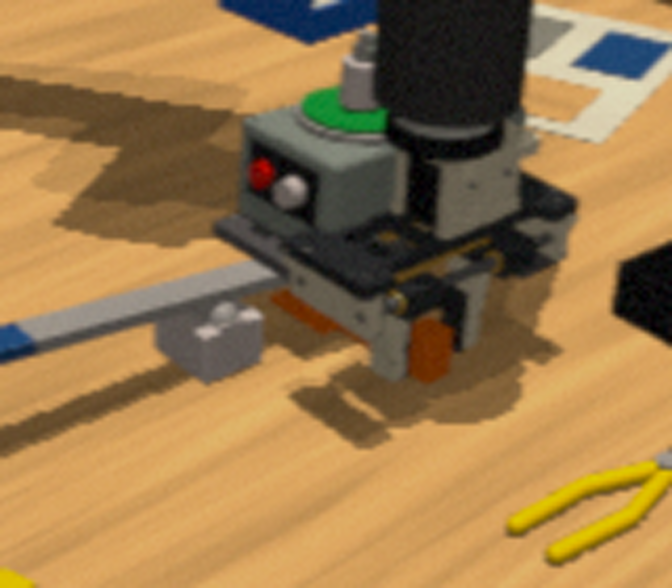

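```bash
python3 -m inch '[[50,[0,-0.02,-0.5],0],[50,[0,-0.1,-1.3],0],[50,[0,-0.3,-2.2],0],[50,[0,-0.8,-3],0],[50,[0,-0.8,-3.5],0],[50,[0,-0.8,-3.5],0]]'
python3 - <<'E'
from h import *
show();d=cam("scene");crop(d,200,110,360,250,4.2,"s27.png")
t=cam("top");crop(t,125,140,295,275,4,"t27.png")
go(.62,-.16,.13,175.7)
E
```

```text
clock: 23.72
tcp_pos: [0.6255, 0.1235, 0.1201]
ee_rot: [-3.134, 0.003, -1.622]
ft_force: [0.8, -0.2, 0.1]
width: 0.0499
t 23.72 tcp [0.6255 0.1235 0.1201] rot [-3.134e+00  3.000e-03 -1.622e+00] F [ 0.8 -0.2  0.1] w 49.9 q [ 0.5   0.34 -0.18  0.   -1.04  1.02]
shift [ 7.062 -0.315 -0.374] twist 18.26
t 23.82 tcp [0.6221 0.1228 0.1154] rot [-3.140e+00  1.000e-03 -1.623e+00] F [-0.1  0.1 -0.6] w 49.8 q [ 0.5   0.35 -0.19 -0.   -1.04  1.02]
```

View pics/s27.png

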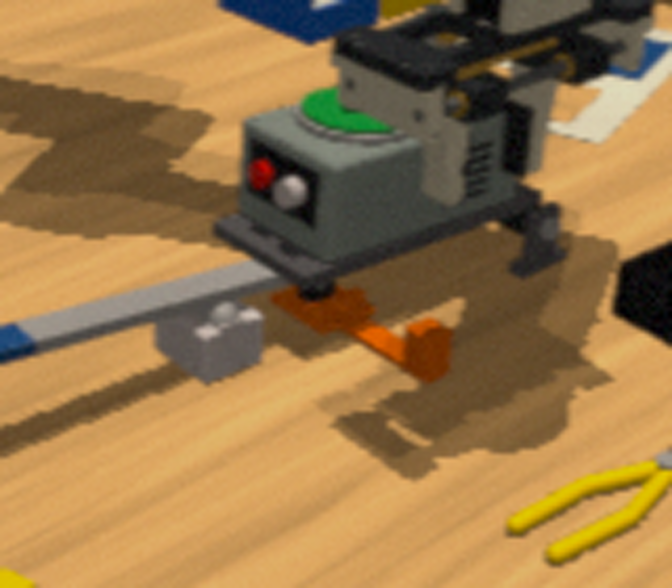

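View pics/t27.png

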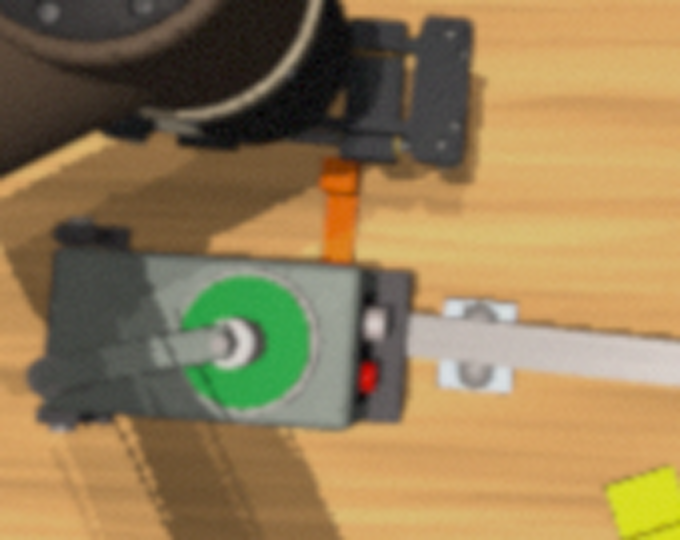

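```bash
python3 - <<'E'
from h import *
t=cam("top");s=cam("scene")
c=lambda x,y:(125+x/4-.4,140+y/4-.4)
N=plane(t,*c(339.5,250),.006);N2=plane(t,*c(341,205),.006);print(N,N2)
crop(s,255,165,310,205,14,"s28.png")
# predicted seat/foot
foot=np.array([.480,.129,.0085])
print((np.array(proj(s,foot))-[255,165])*14,(np.array(proj(s,[.478,.129,.006]))-[255,165])*14)
E
```

```text
[0.54066564 0.12525422 0.006     ] [0.57224451 0.12548732 0.006     ]
[280.65327298 208.91360374] [273.92467623 215.1575132 ]
```

View pics/s28.png

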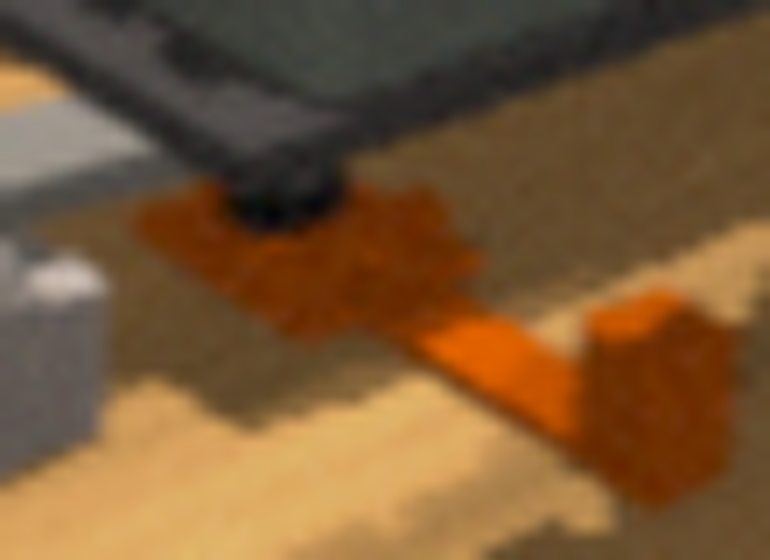

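```bash
python3 - <<'E'
from h import *
s=cam("scene")
c=lambda x,y:(255+x/14-.45,165+y/14-.45)
A,B,C=[plane(s,*c(*p),.006)[:2] for p in((133,222),(300,335),(480,262))]
print(A,B,C,np.linalg.norm(A-B),np.linalg.norm(C-B))
x=(B-A)/np.linalg.norm(B-A);y=(C-B)/np.linalg.norm(C-B);print("ang",np.degrees(np.arctan2(x[1],x[0])),"dot",x@y)
seat=B-.038*x+.025*y;print("seat",seat)
# foot pad bottom: left extreme 228, right 348, bottom 230
F=plane(s,*c(285,205),.0085)[:2];print("foot",F,"in packer",(F-seat)@x,(F-seat)@y)
E
```

```text
[0.45735259 0.10423171] [0.51461581 0.09996452] [0.51833713 0.1502493 ] 0.05742199720148092 0.05042229260268783
ang -4.261737621419913 dot -0.0005110923589895771
seat [0.47856596 0.12772023]
foot [0.47655676 0.1316887 ] in packer -0.002298549719451524 0.0038093633560801537
```

```bash
python3 -m inch '[[50,[0.8,0,-0.3],0],[50,[1.6,0,-0.4],1.4],[50,[2.4,0,-0.4],2.8],[50,[3.2,-0.1,-0.4],4.2],[50,[4,-0.2,-0.4],5.6],[50,[4.8,-0.3,-0.4],7],[50,[5.6,-0.3,-0.4],8.4],[50,[6.4,-0.3,-0.4],9.8],[50,[7.06,-0.3,-0.4],11.2],[50,[7.06,-0.3,-0.4],12.6],[50,[7.06,-0.3,-0.4],14],[50,[7.06,-0.3,-0.4],15.4],[50,[7.06,-0.3,-0.4],16.8],[50,[7.06,-0.3,-0.4],18.3],[50,[7.06,-0.3,-0.4],18.3],[50,[7.06,-0.3,-0.4],18.3]]'
python3 - <<'E'
from h import *
go(.468,-.167,.13,175.7)
E
```

```text
clock: 25.3
tcp_pos: [0.6188, -0.1599, 0.1295]
ee_rot: [-3.141, -0.002, 3.067]
ft_force: [-0.6, -0.0, -0.3]
width: 0.0501
shift [ 3.745 -0.456 -0.004] twist 0.01
t 25.3 tcp [ 0.6188 -0.1599  0.1295] rot [-3.141e+00 -2.000e-03  3.067e+00] F [-0.6 -0.  -0.3] w 50.1 q [ 0.05  0.35 -0.15 -0.   -1.07 -0.13]
```

```bash
python3 -m inch '[[55,[0.9,-0.1,0],0],[55,[1.8,-0.2,0],0],[55,[2.7,-0.35,0],0],[55,[3.5,-0.45,0],0],[55,[3.75,-0.45,0],0],[55,[3.75,-0.45,0],0],[55,[3.75,-0.45,0],0]]'
python3 - <<'E'
from h import *
s=st();show(s);w=cam("wrist",s);cv2.imwrite("pics/w29.png",w["image"]);
d=cam("scene");crop(d,100,110,330,250,3.4,"s29.png")
go(.468,-.167,.022,175.7)
E
```

```text
clock: 25.88
tcp_pos: [0.4687, -0.1663, 0.1311]
ee_rot: [-3.142, 0.001, 3.067]
ft_force: [-0.6, -0.3, -0.2]
width: 0.0553
t 25.88 tcp [ 0.4687 -0.1663  0.1311] rot [-3.142e+00  1.000e-03  3.067e+00] F [-0.6 -0.3 -0.2] w 55.3 q [ 0.06  0.12 -0.46  0.   -0.99 -0.13]
shift [ 0.039 -0.021  2.719] twist -0.01
t 25.98 tcp [ 0.4696 -0.1663  0.1308] rot [-3.141e+00  1.000e-03  3.066e+00] F [ 0.1 -0.2  0.4] w 55.0 q [ 0.06  0.12 -0.46  0.   -0.99 -0.13]
```

View pics/w29.png

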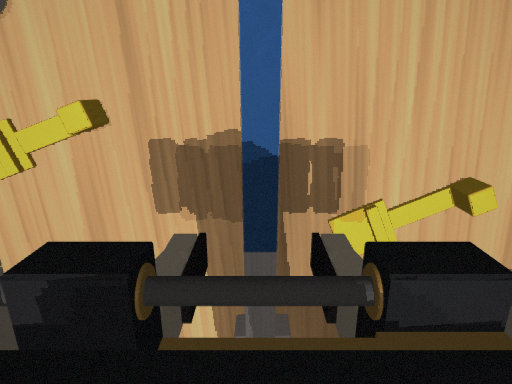

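View pics/s29.png

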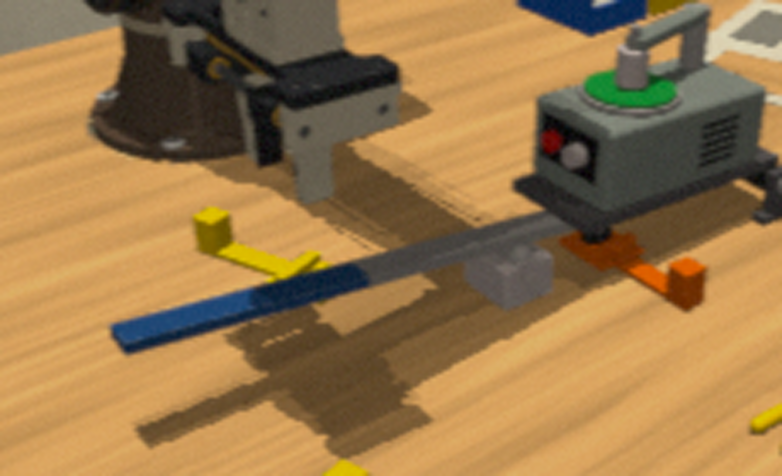

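```bash
python3 -m inch '[[55,[0,0,0.8],0],[55,[0,0,1.6],0],[55,[0,0,2.3],0],[55,[0,0,2.75],0],[55,[0,0,2.75],0],[40,[0,0,2.75],0],[32,[0,0,2.75],0],[0,[0,0,2.75],0],[0,[0,0,2.75],0],[0,[0,0,2.75],0],[0,[0,0,2.75],0],[0,[0,0,2.75],0],[0,[0,0,2.75],0]]'
python3 - <<'E'
from h import *
show()
d=cam("scene");crop(d,180,120,320,220,5.7,"s30.png")
E
```

```text
clock: 27.07
tcp_pos: [0.4684, -0.1663, 0.0211]
ee_rot: [-3.142, 0.0, 3.064]
ft_force: [-3.3, 0.3, 4.7]
width: 0.0277
t 27.07 tcp [ 0.4684 -0.1663  0.0211] rot [-3.142  0.     3.064] F [-3.3  0.3  4.7] w 27.7 q [ 0.05  0.25 -0.59  0.   -0.72 -0.13]
```

View pics/s30.png

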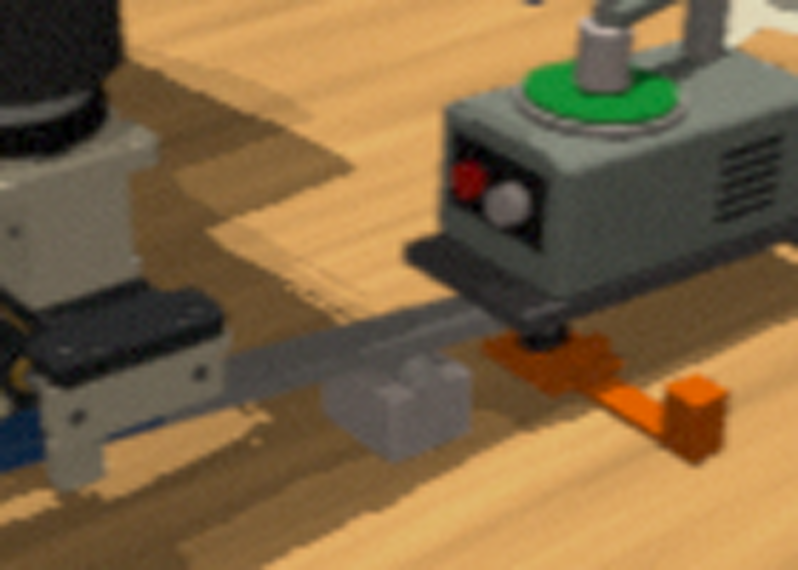

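```bash
python3 -m inch '[[0,[0,0.01,-0.05],0],[0,[0,0.02,-0.1],0],[0,[0,0.03,-0.14],0],[0,[0,0.04,-0.18],0],[0,[0,0.05,-0.22],0],[0,[0,0.06,-0.26],0],[0,[0,0.07,-0.3],0],[0,[0,0.08,-0.34],0],[0,[0,0.09,-0.38],0],[0,[0,0.1,-0.42],0],[0,[0,0.11,-0.46],0],[0,[0,0.12,-0.5],0],[0,[0,0.12,-0.5],0]]'
python3 - <<'E'
from h import *
show()
d=cam("scene");crop(d,180,120,320,220,5.7,"s31.png")
E
```

```text
clock: 28.2
tcp_pos: [0.4685, -0.1612, 0.0404]
ee_rot: [3.141, -0.001, 3.064]
ft_force: [0.0, 0.6, -7.7]
width: 0.0271
t 28.2 tcp [ 0.4685 -0.1612  0.0404] rot [ 3.141e+00 -1.000e-03  3.064e+00] F [ 0.   0.6 -7.7] w 27.1 q [ 0.07  0.22 -0.57 -0.   -0.77 -0.14]
```

View pics/s31.png

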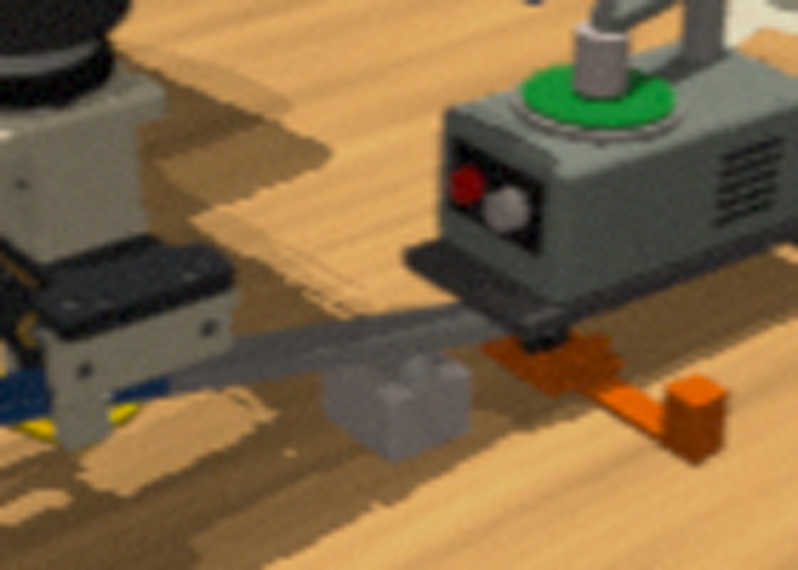

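```bash
python3 -m inch '[[0,[0,0.03,-0.1],0],[0,[0,0.06,-0.2],0],[0,[0,0.1,-0.32],0],[0,[0,0.15,-0.45],0],[0,[0,0.2,-0.58],0],[0,[0,0.26,-0.7],0],[0,[0,0.32,-0.82],0],[0,[0,0.38,-0.94],0],[0,[0,0.38,-0.94],0]]'
python3 - <<'E'
from h import *
show()
d=cam("scene");crop(d,180,120,320,220,5.7,"s32.png")
E
```

```text
clock: 29.0
tcp_pos: [0.4707, -0.1459, 0.0794]
ee_rot: [3.141, 0.002, 3.064]
ft_force: [-0.3, 0.2, -8.6]
width: 0.0276
t 29.0 tcp [ 0.4707 -0.1459  0.0794] rot [3.141e+00 2.000e-03 3.064e+00] F [-0.3  0.2 -8.6] w 27.6 q [ 0.1   0.17 -0.54  0.   -0.87 -0.18]
```

View pics/s32.png

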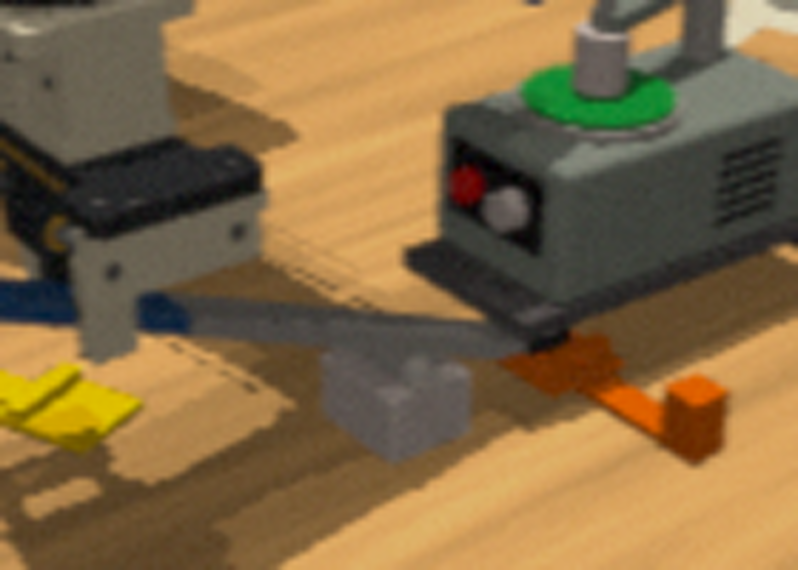

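```bash
python3 -m inch '[[0,[0,-0.12,-0.05],0],[0,[0,-0.24,-0.1],0],[0,[0,-0.36,-0.15],0],[0,[0,-0.48,-0.2],0],[0,[0,-0.6,-0.25],0],[0,[0,-0.72,-0.3],0],[0,[0,-0.85,-0.36],0],[0,[0,-0.97,-0.41],0],[0,[0,-0.97,-0.41],0]]'
python3 - <<'E'
from h import *
show()
d=cam("scene");crop(d,180,120,320,220,5.7,"s33.png")
E
```

```text
clock: 29.8
tcp_pos: [0.4671, -0.1861, 0.0952]
ee_rot: [-3.141, 0.001, 3.063]
ft_force: [-0.8, 0.1, -7.3]
width: 0.0278
t 29.8 tcp [ 0.4671 -0.1861  0.0952] rot [-3.141e+00  1.000e-03  3.063e+00] F [-0.8  0.1 -7.3] w 27.8 q [ 0.01  0.16 -0.5   0.   -0.91 -0.09]
```

View pics/s33.png

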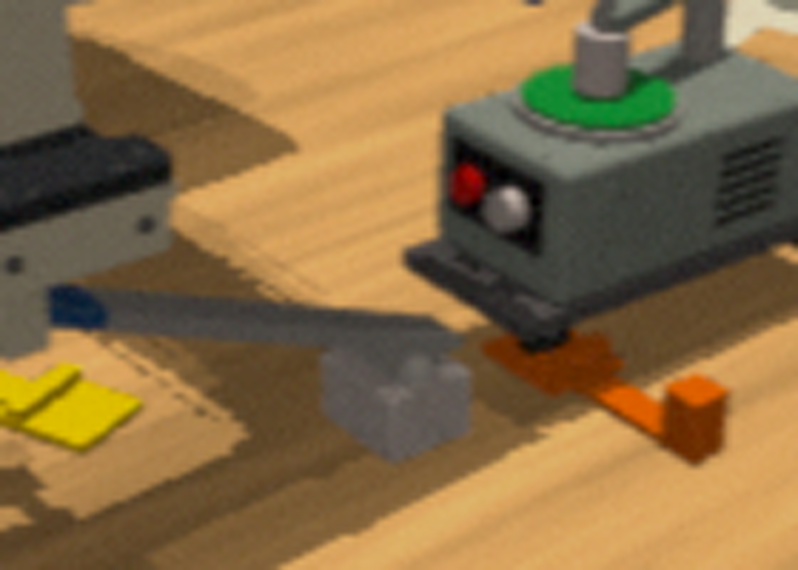

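```bash
python3 -m inch '[[0,[0,-0.11,0.24],0],[0,[0,-0.21,0.48],0],[0,[0,-0.31,0.72],0],[0,[0,-0.39,0.99],0],[0,[0,-0.47,1.27],0],[0,[0,-0.54,1.54],0],[0,[0,-0.58,1.79],0],[0,[0,-0.61,2.05],0],[0,[0,-0.64,2.3],0],[0,[0,-0.65,2.55],0],[0,[0,-0.65,2.75],0],[0,[0,-0.65,2.9],0],[0,[0,-0.65,2.9],0]]'
python3 - <<'E'
from h import *
show()
d=cam("scene");crop(d,80,110,320,250,3.3,"s34.png")
E
```

```text
clock: 30.93
tcp_pos: [0.4642, -0.211, -0.0227]
ee_rot: [-3.142, -0.002, 3.064]
ft_force: [1.1, 1.3, -5.9]
width: 0.0274
t 30.93 tcp [ 0.4642 -0.211  -0.0227] rot [-3.142e+00 -2.000e-03  3.064e+00] F [ 1.1  1.3 -5.9] w 27.4 q [-0.04  0.34 -0.6  -0.   -0.63 -0.04]
```

View pics/s34.png

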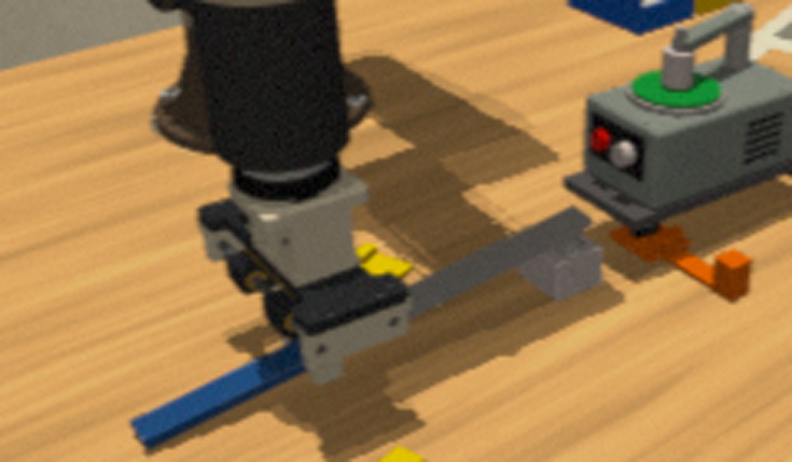

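```bash
python3 -m inch '[[0,[0,0,0.05],0],[0,[0,0,0.1],0],[0,[0,0,0.1],0]]'
python3 -m inch '[[35,[0,0,0],0],[45,[0,0,0],0],[55,[0,0,0],0],[55,[0,0,0],0],[55,[0,0,0],0]]'
python3 -m inch '[[55,[0,0,-0.6],0],[55,[0,0,-1.4],0],[55,[0,0,-2.2],0],[55,[0,0,-3],0],[55,[0,-1,-3.5],0],[55,[0,-2,-3.5],0],[55,[0,-3,-3.5],0],[55,[0,-3,-3.5],0],[55,[0,-3,-3.5],0],[55,[0,-3,-3.5],0]]'
python3 - <<'E'
from h import *
show()
d=cam("scene");crop(d,80,110,320,250,3.3,"s35.png")
t=cam("top");crop(t,125,140,295,275,4,"t35.png");cv2.imwrite("pics/topF.png",t["image"])
E
```

```text
clock: 31.23
tcp_pos: [0.4651, -0.2109, -0.0252]
ee_rot: [3.142, 0.0, 3.064]
ft_force: [-0.2, 1.4, -5.5]
width: 0.0276
clock: 31.65
tcp_pos: [0.4654, -0.2111, -0.0249]
ee_rot: [-3.141, 0.001, 3.064]
ft_force: [-0.2, -0.2, 0.1]
width: 0.0527
clock: 32.48
tcp_pos: [0.4551, -0.3307, 0.1144]
ee_rot: [3.141, -0.001, 3.062]
ft_force: [-0.5, 0.8, 0.3]
width: 0.0553
t 32.48 tcp [ 0.4551 -0.3307  0.1144] rot [ 3.141e+00 -1.000e-03  3.062e+00] F [-0.5  0.8  0.3] w 55.3 q [-0.28  0.24 -0.35 -0.   -0.99  0.2 ]
```

View pics/s35.png

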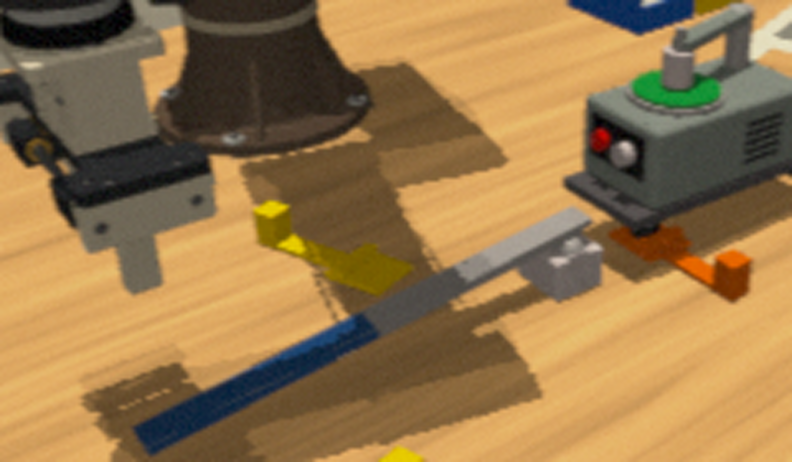

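View pics/t35.png

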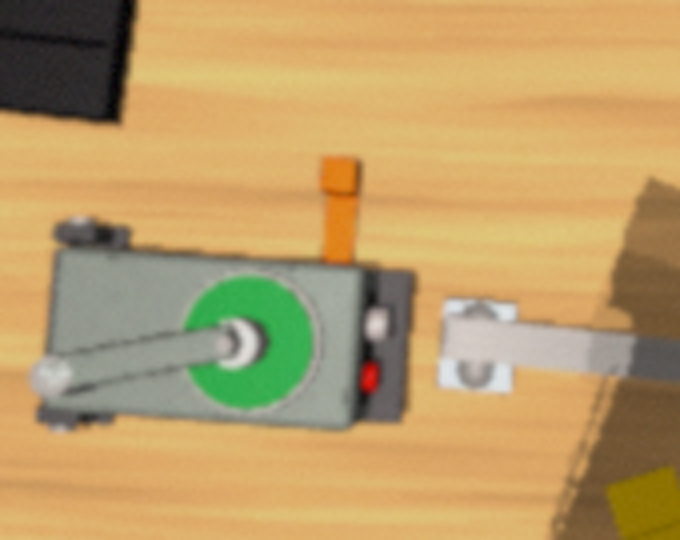

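View pics/topF.png

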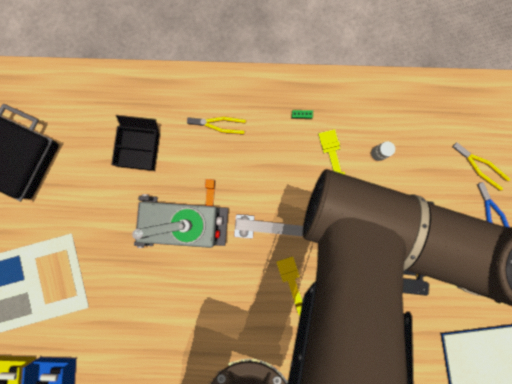

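```bash
python3 - <<'E'
from h import *
s=cam("scene");crop(s,255,165,310,205,14,"s36.png")
t=cam("top");c=lambda x,y:(125+x/4-.4,140+y/4-.4)
T=plane(t,*c(443,332),.062);print("toe",T)
E
```

```text
toe [0.48700812 0.04756467 0.062     ]
```

View pics/s36.png

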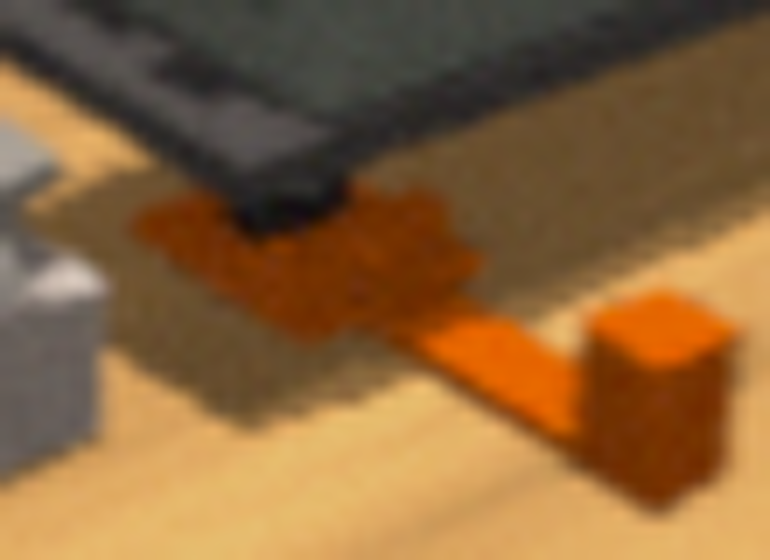

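```bash
python3 -c "
from rig import ctrl
print(ctrl.finish_job())"
```

```text
the job is handed in; nothing more can be done
None
```

The job is handed in, at about 32.6 s of the 72 s allowed. The system gave no verdict, so what follows rests on my own force readings and pictures.

**What I did**
- **Levering up:** I levered the front up until the force at the gripper jumped from about 13 to 21 N at the stop. From the lever geometry I put that at about 100–115 N on the lip. I held it about 0.4 s, then let go, and the bar's weight kept the machine up.
- **Packer:** I slid the orange packer in until its shoulder met the foot, at about 8 N.
- **Lowering:** I eased the machine onto the packer over about 1 s, drew the bar out and laid it back over the ridge with its tail on the bench.

**Last checks**
- The foot sits on the packer. Measured just before lowering, it was about 2 mm (along the packer) and 4 mm (across it) from the seat.
- The tilt judged from the pictures was about 0.035 rad.
- The toe is about 22 mm in front of the lip.
- The bystanders look unmoved in the top view.

**What disagreed**
- **First grasp:** The fingertips sit about 35 mm behind the reported TCP. My first try at the bar closed on air, and I corrected for this afterwards.
- **Packer contact:** The shoulder met the foot about 4 mm further in than my camera estimate, which is within the errors I expected.

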